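Charge the glaze mill jar and mark it

ROBOT

A 6-joint arm with a two-finger parallel gripper is mounted at the origin on the work surface. World frame = base frame: x ahead of the robot, y to its left, z up, the work surface at z = 0. Lengths are in m, angles in degrees, forces in N, time in s.
With the tool pointing down it reaches from about 0.35 to 0.875 m from the base axis. Payload 4.2 kg.
Tool frame: the origin (TCP) lies on the centre line of the jaws, within the pads' length; the fingertips stand r.tip_extent ahead of it and the grasp point (between the pads) lies 11 mm behind it (r.tip_extent is the distance from the TCP to the fingertips, in m); z points along the fingers, y is the line along which they close (so a half turn about z gives the same grasp; the last joint's range is limited). The gripper opens to 87 mm and grips with 3 to 60 N. Pads are 19 mm wide; open, the fingers measure 117 mm over their backs; the gripper's body (75 mm by 190 mm) begins 51 mm behind the grasp point.
Start: joints at [91.364, 22.042, 0.453, 0, -68.411, -14.817], TCP at [0.145, 0.608, 0.231] pointing down, gripper open.
Joint ranges: [-179.83, 179.83], [-69.29, 118.12], [-61.27, 80.66], [-181.25, 117.63], [-171.15, -9.14], [-177.46, 177.46]. Speed limits (degrees/s): [159.86, 159.86, 180, 180, 180, 180].

INTERFACE

Orientations are given as a 3x3 rotation matrix whose columns are the frame's x, y, z axes.
In Python, from station import r gives the robot as it stands.
- The arm moves only by the shell command python3 -m jog 'ROWS'. ROWS is text: rows parted by semicolons, each of 5 numbers parted by spaces: the opening, from 0 (shut) to 1 (fully open), then the shift along the world's x, y, z in mm, then the turn about the world's z in degrees. In form: hand dx dy dz roll; .... A call has 1 to 5 rows; each row shifts and turns the commanded pose from where the row before left it; what a row does not reach is not made up. A row lasts 1/8 s, in which the tool goes at most 62.5 mm and 10.7 degrees, less where a joint would pass 70% of its speed; a pose out of reach is approached as far as the arm can. A call is refused whole if a number of a shift passes 62.5 or a number of a turn 10.7, either way. A call with a gripper value outside its range is refused whole. The fingers move at their own pace and stop on an object; the grip force is fixed at half the most. Time passes only in rows, so rows that do not move let the fingers close. It gives the time, the measured TCP pose, the force, the opening and the grip force at its end, in the units of the state.
- r.sense(): the state, without advancing time (a new reading comes with each control period).
- r.capture(name): name is "side" or "top" or "wrist"; returns a dict with "pixels" (400x640x3 uint8, red, green, blue), "fovy" (degrees; the focal length in pixels is half the picture's height over the tangent of half this angle, whatever the lens; pixels are square), "cx", "cy" (the principal point, pixels), "origin" and "orientation" of the camera in the world; the wrist camera has in their place "T_tool_cam" (4x4, takes a point from camera to tool coordinates, whose origin is the TCP and whose axes are the flange's). Camera axes: x right, y down, z forward; pixel columns grow to the right and rows downward; lengths in m; the calibration is good to about 2 mm. The wrist camera is an equidistant fisheye: a pixel r from the principal point sees the ray r / f radians off the axis. A picture is of the moment at which its call begins: read the wrist's pose just before it. There is no depth.
- r.finish_job(): hands the job in; it is judged then, once.
The state is a dict: "time_s": time; "joints": joint angles; "joint_velocities": joint speeds; "effort": joint torques, N m; "tcp_pos": TCP position; "ee_rot": TCP orientation; "wrist_force": force on the tool from outside, world axes, zero at the start; "moment": the same for the moment, N m; "gripper_width": opening from 0.0 (shut) to 1.0 (fully open); "gripper_force": force on a finger pad.
Only numpy, scipy, OpenCV 4.12 (cv2) and the standard library are available. Lean on these libraries where they do the work, as an engineer would, in place of code of your own. Each camera call takes 0.05 s, during which the arm holds its last target. There are 200 camera calls.

TASK

Pour all six orange milling balls from the tin cup into the blue mill jar and stand the empty cup upright on the cork mat. Then move the red spring clip from its aluminium rest onto the top edge of the white board beside the jar, to mark the jar as charged, and leave the mug and the glaze jar where they are.

Things in the scene. Friction and masses are not known exactly. Their poses are not given: they have to be found in the camera images.
- cup: plain galvanised tin cup without handle, open at the top, 95 mm high, outer diameter 52 mm at the foot widening evenly to 64 mm at the rim, wall 4 mm, bottom 5 mm thick; 130 g; stands on the bare table with the six balls inside (they fill the lower 40 mm). Origin: centre of its underside, z up its axis
- station: fixed wooden base (150 mm in its x, 270 mm in its y, 12 mm thick) that carries the blue stoneware mill jar near its -y end and an upright white marker board near its +y end. Origin: centre of the underside; z up
- jar_rim (a point): centre of the mouth of the blue mill jar, 97 mm above the table; jar 85 mm high, 114 mm wide at the belly, mouth 104 mm outside and 92 mm inside; wall 6 mm, inside floor 19 mm above the table. At station x 0, y -65 mm. Axes as the station's
- board_edge (a point): middle of the top edge of the upright white marker board, 70 mm above the table, at station x 0, y +85 mm. The board is 6 mm thick (in y), 100 mm long (in x), free above the 12 mm base except for two low wooden blocks behind its ends up to 34 mm above the table. Axes as the station's
- mat: round cork mat lying fixed on the table, 120 mm in diameter, 6 mm thick. Origin: centre of its underside
- clip: red sprung peg, 22 wide (x), 78 high, on an upright aluminium plate (top edge 70 above table), its tips 20 below the edge. Origin: between the jaw tips, z up to the handles, jaws and handles move in y. Pivot z 34; a 6 plate enters up to 28. Handles are 20 over outsides at z 36, 38 at z 77; squeezed at z 62 (about 8 N) to a stop they are parallel, 23 over outsides, jaw gap 19 (all mm)
- mug: bystander: terracotta mug, 72 mm wide and 85 mm high, origin at the centre of its underside, handle at its +y
- glaze: bystander: white glaze jar with yellow cap, 48 mm wide, 110 mm high, origin at the centre of its underside
- ball0_center (a point): centre of orange glazed milling ball 1 of 6, 18 mm in diameter, 11 g, in the cup at the start
- ball1_center (a point): centre of orange glazed milling ball 2 of 6, 18 mm in diameter, 11 g, in the cup at the start
- ball2_center (a point): centre of orange glazed milling ball 3 of 6, 18 mm in diameter, 11 g, in the cup at the start
- ball3_center (a point): centre of orange glazed milling ball 4 of 6, 18 mm in diameter, 11 g, in the cup at the start
- ball4_center (a point): centre of orange glazed milling ball 5 of 6, 18 mm in diameter, 11 g, in the cup at the start
- ball5_center (a point): centre of orange glazed milling ball 6 of 6, 18 mm in diameter, 11 g, in the cup at the start

How it is judged:
By the outcome, as a careful person would: the job done as asked, in the order asked, and still so for the second after the job is handed in, with the robot touching nothing.
It also fails if it takes over 66 s, if anything falls off the work surface, if the arm or the gripper's body presses on something with over 40 N, if the wrist force passes 120 N, or if a joint passes its speed limit or range.

## Working session

There is one attempt and no reset: what is moved stays moved. The work goes in short steps, Python scripts to look and compute and a shell command to move; the robot and the scene stay as the last step left them, time stands still between calls to the robot, and variables do not carry over. Pictures are saved under pics/ and viewed, at most 10 in all, crops included, and the job is handed in when it is done.

```bash
mkdir -p pics; ls; cat > h.py <<'E'
import numpy as np, cv2
from station import r
def ray(c,u,v):
    f=200/np.tan(np.radians(c['fovy'])/2)
    d=np.array([(u-c['cx'])/f,(v-c['cy'])/f,1.]); R=np.array(c['orientation'])
    d=R@d; return np.array(c['origin']),d/np.linalg.norm(d)
def plane(c,u,v,z):
    o,d=ray(c,u,v); return o+d*(z-o[2])/d[2]
def proj(c,p):
    f=200/np.tan(np.radians(c['fovy'])/2)
    q=np.array(c['orientation']).T@(np.asarray(p)-c['origin']); return np.array([c['cx']+f*q[0]/q[2],c['cy']+f*q[1]/q[2]])
def save(c,n): cv2.imwrite('pics/'+n,cv2.cvtColor(c['pixels'],cv2.COLOR_RGB2BGR))
E
python3 - <<'E'
from h import *
for n in('top','side'):
    c=r.capture(n); save(c,n+'0.png'); print(n,c['fovy'],c['cx'],c['cy'],c['origin'],c['orientation'])
print(r.tip_extent, r.sense()['ee_rot'],r.sense()['gripper_width'])
E
```

```text
pics
top 50.68844917780828 315.3755510224317 201.38679199195633 [5.00734061e-01 5.98137113e-04 9.83329555e-01] [[ 0.0248704  -0.99478749  0.09889044]
 [-0.99968962 -0.02489267  0.00100883]
 [ 0.00145807 -0.09888484 -0.99509782]]
side 57.77897002024532 323.85152704540997 197.18373785705813 [0.38503094 0.59811574 0.60251604] [[-9.42734419e-01 -2.11546668e-01  2.57875595e-01]
 [-3.33543390e-01  5.96088798e-01 -7.30360837e-01]
 [ 7.88647952e-04 -7.74548999e-01 -6.32513420e-01]]
0.008 [[ 9.72530060e-01 -2.32777054e-01 -3.53560287e-04]
 [-2.32777303e-01 -9.72528234e-01 -1.88711812e-03]
 [ 9.54304353e-05  1.91757991e-03 -9.99998157e-01]] 1.0005470982383677
```

View pics/top0.png

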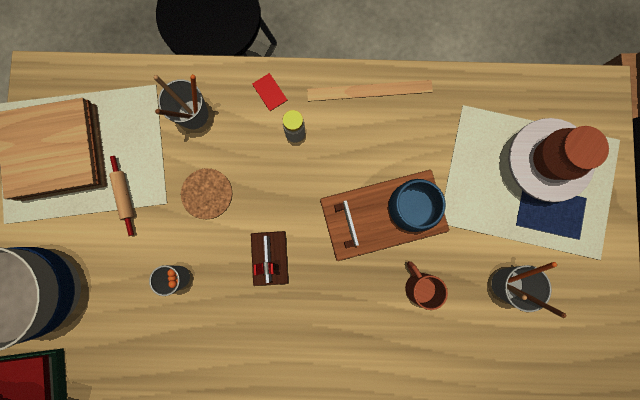

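View pics/side0.png

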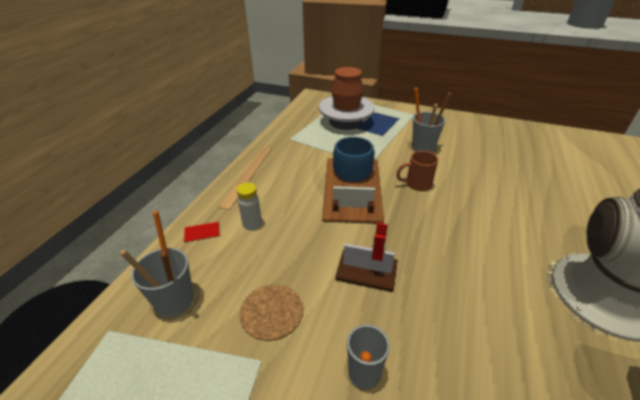

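```bash
python3 - <<'E'
from h import *
c=r.capture('top');im=c['pixels'];hsv=cv2.cvtColor(im,cv2.COLOR_RGB2HSV)
def win(m,x0,x1,y0,y1):
    k=np.zeros_like(m);k[y0:y1,x0:x1]=m[y0:y1,x0:x1];return k
def big(m):
    cs,_=cv2.findContours(m,cv2.RETR_EXTERNAL,cv2.CHAIN_APPROX_NONE);return max(cs,key=cv2.contourArea)
# jar blue
m=win(cv2.inRange(hsv,(95,60,20),(125,255,255)),380,450,170,245);k=big(m);e=cv2.fitEllipse(cv2.convexHull(k));print('jar',e,plane(c,*e[0],.097),cv2.minEnclosingCircle(k))
# cup: low saturation
m=win(cv2.inRange(hsv,(0,0,0),(179,75,255)),140,200,255,305);k=big(m);e=cv2.fitEllipse(k);print('cup',e,plane(c,*e[0],.095))
# board white
m=win(cv2.inRange(hsv,(0,0,150),(179,40,255)),335,370,195,255);k=big(m);e=cv2.minAreaRect(k);print('board',e,cv2.boxPoints(e).round(1).tolist());
for p in cv2.boxPoints(e):print(plane(c,*p,.07).round(4))
# mat vs jar etc
lab=cv2.cvtColor(im,cv2.COLOR_RGB2LAB)
e=((206.5,193.5),);print('mat',plane(c,*e[0],.006))
# clip red
m=win(cv2.inRange(hsv,(0,170,60),(8,255,255))|cv2.inRange(hsv,(172,170,60),(179,255,255)),245,290,230,288);k=cv2.findNonZero(m);e=cv2.minAreaRect(k);print('clip',e)
s=r.capture('side');save(s,'s1.png')
A=cv2.resize(im[225:305,140:300],None,fx=4,fy=4,interpolation=cv2.INTER_CUBIC);
B=cv2.resize(s['pixels'][215:300,320:420],(376,320),interpolation=cv2.INTER_CUBIC)
B2=cv2.resize(im[165:265,315:455],None,fx=2.7,fy=2.7)
canvas=np.zeros((600,800,3),np.uint8);canvas[:320,:640]=A;canvas[320:590,:378]=B2[:270,:378];canvas[320:590,400:717]=cv2.resize(B,(317,270))
cv2.imwrite('pics/crop.png',canvas[:,:,::-1])
E
```

```text
jar ((416.6365661621094, 205.08526611328125), (51.64646530151367, 55.97640609741211), 77.1950912475586) [ 0.58632242 -0.21211646  0.097     ] ((416.5791931152344, 204.90594482421875), 27.881542205810547)
cup ((168.0946502685547, 279.3096008300781), (28.85443115234375, 41.29587936401367), 74.7177734375) [0.41893289 0.30297096 0.095     ]
board ((350.95770263671875, 222.5115509033203), (45.168487548828125, 2.280350685119629), 74.74488067626953) [[343.8999938964844, 201.0], [346.1000061035156, 200.39999389648438], [358.0, 244.0], [355.79998779296875, 244.60000610351562]]
[ 0.5938 -0.0605  0.07  ]
[ 0.5953 -0.0652  0.07  ]
[ 0.5017 -0.0925  0.07  ]
[ 0.5002 -0.0878  0.07  ]
mat [0.6099706  0.25558041 0.006     ]
clip ((268.6396789550781, 257.8741455078125), (50.7945556640625, 33.11922073364258), 86.633544921875)
```

View pics/crop.png

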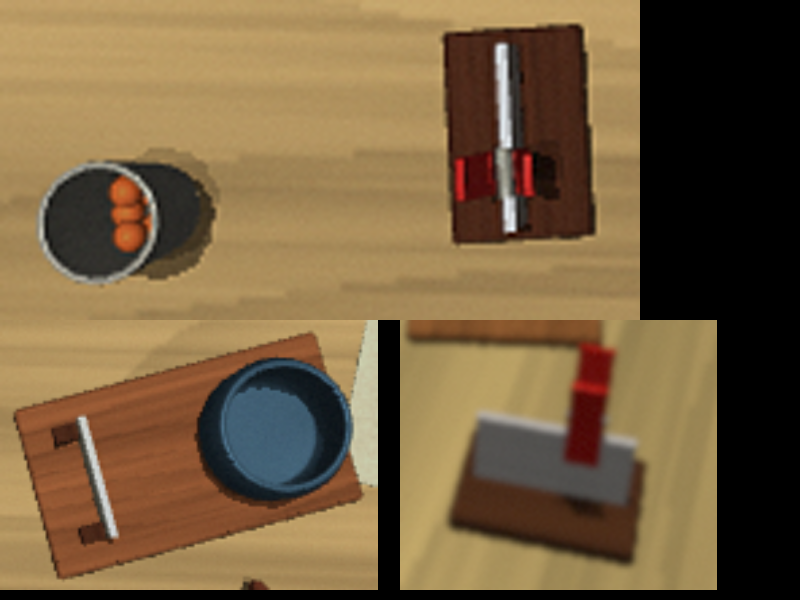

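```bash
python3 - <<'E'
from h import *
c=r.capture('top');s=r.capture('side')
p=plane(c,164.75,280.9,.095);print('cup',p,'rim in side',proj(s,p),'foot',proj(s,[p[0],p[1],0]))
for u,v,z in((140+455/4,225+178/4,.127),(140+538/4,225+175/4,.127),(140+502/4,225+43/4,.07),(140+512/4,225+233/4,.07),(140+502/4,225+43/4,.07)):print(plane(c,u,v,z).round(4))
j=[.5897,-.2205,.097];print('jar rim side/top',proj(s,j),proj(c,j))
print('board side',proj(s,[.548,-.0765,.07]))
h=cv2.cvtColor(c['pixels'],cv2.COLOR_RGB2HSV);print(r.sense()['tcp_pos'],r.sense()['time_s'])
import cv2 as q
hs=q.cvtColor(s['pixels'],q.COLOR_RGB2HSV);m=q.inRange(hs[220:275,370:392],(0,150,60),(8,255,255));ys,xs=np.nonzero(m);print('clip side box',xs.min()+370,xs.max()+370,ys.min()+220,ys.max()+220)
# mat mask by darker than table
b=c['pixels'][160:230,175:240].astype(int);m=((b.sum(2)<330)*255).astype(np.uint8);m=q.morphologyEx(m,q.MORPH_CLOSE,np.ones((5,5)));cs,_=q.findContours(m,0,1);k=max(cs,key=q.contourArea);e=q.fitEllipse(k);print('mat',e,plane(c,e[0][0]+175,e[0][1]+160,.006))
E
```

```text
cup [0.41550967 0.30970975 0.095     ] rim in side [368.90562341 341.44647364] foot [364.34524498 371.46944862]
[0.4455 0.1216 0.127 ]
[0.448  0.0801 0.127 ]
[0.5144 0.1072 0.07  ]
[0.4136 0.0981 0.07  ]
[0.5144 0.1072 0.07  ]
jar rim side/top [353.61891953 144.99791508] [420.61320611 203.58973142]
board side [353.36046116 187.14185945]
[0.14535882 0.60767021 0.23016612] 0.3
clip side box 372 387 222 260
mat ((31.357051849365234, 33.69873809814453), (49.54310607910156, 50.86263656616211), 71.77285766601562) [0.60949665 0.25588968 0.006     ]
```

```bash
python3 -m jog '1 50 -55 -10 -10; 1 50 -55 -10 -10; 1 50 -55 -10 -10; 1 50 -55 -10 -10; 1 50 -55 -10 -10'; python3 -m jog '1 10 -11 0 -10; 1 0 0 0 0'
```

```text
time_s: 0.92
tcp_pos: [0.3548, 0.3772, 0.1889]
ee_rot: [[0.442, -0.897, 0.0], [-0.897, -0.442, 0.001], [-0.0, -0.001, -1.0]]
wrist_force: [1.4, 0.2, 0.2]
gripper_width: 1.0
gripper_force: 0.0
time_s: 1.18
tcp_pos: [0.3644, 0.3668, 0.1889]
ee_rot: [[0.284, -0.959, 0.0], [-0.959, -0.284, 0.0], [-0.0, -0.0, -1.0]]
wrist_force: [-0.1, 0.7, -0.7]
gripper_width: 1.003
gripper_force: 0.0
```

```bash
python3 -m jog '1 26 -28 0 0; 1 25 -29 0 0; 1 0 0 0 0; 1 0 0 -45 0;1 0 0 0 0' | grep -E 'tcp_pos|force'; python3 - <<'E'
from h import *
c=r.capture('top');w=r.capture('wrist')
a=cv2.resize(c['pixels'][220:340,100:240],(700,600))[:,:,::-1]
canvas=np.zeros((600,800,3),np.uint8)
canvas[:400,:640]=w['pixels'][:,:,::-1];canvas[400:600,:]=cv2.resize(c['pixels'][250:310,60:300],(800,200))[:,:,::-1]
cv2.imwrite('pics/g1.png',canvas)
E
```

```text
tcp_pos: [0.4125, 0.3099, 0.1413]
wrist_force: [0.5, -0.5, 0.4]
gripper_force: 0.0
```

View pics/g1.png

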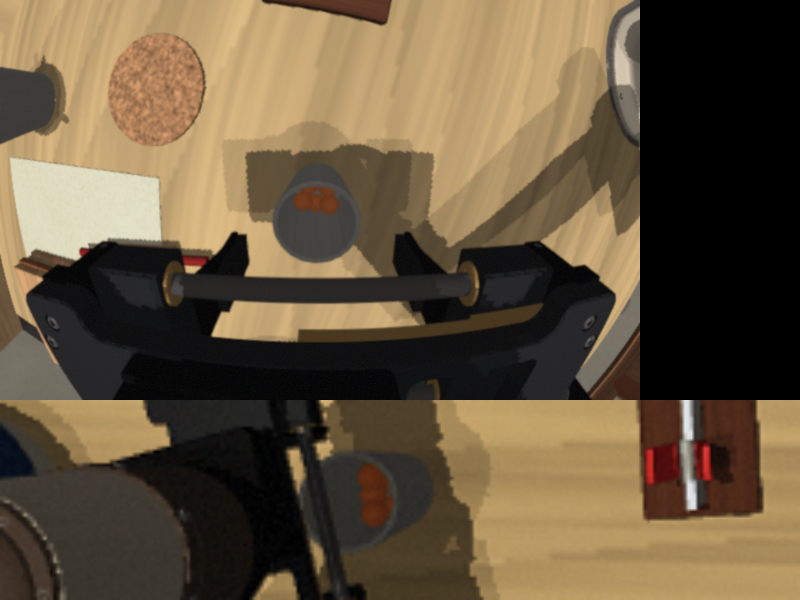

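```bash
python3 -m jog '1 3 0 -42 0; 1 0 0 -42 0; 1 0 0 0 0; 0 0 0 0 0; 0 0 0 0 0' ; python3 -m jog '0 0 0 0 0; 0 0 0 0 0; 0 0 0 20 0; 0 0 0 40 0; 0 0 0 50 0'
```

```text
time_s: 2.52
tcp_pos: [0.4187, 0.3121, 0.0622]
ee_rot: [[0.286, -0.958, 0.003], [-0.958, -0.286, 0.004], [-0.003, -0.004, -1.0]]
wrist_force: [0.0, -0.3, -0.0]
gripper_width: 0.856
gripper_force: 0.0
time_s: 3.15
tcp_pos: [0.4169, 0.3097, 0.1697]
ee_rot: [[0.284, -0.959, -0.003], [-0.959, -0.284, -0.003], [0.002, 0.003, -1.0]]
wrist_force: [0.5, 0.4, -1.6]
gripper_width: 0.704
gripper_force: 29.9
```

```bash
python3 -m jog '0 5 -10 30 0; 0 15 -30 30 0; 0 20 -50 0 0; 0 20 -55 0 0; 0 20 -55 0 0' | grep -E 'tcp_pos|force'; python3 -m jog '0 20 -55 0 0; 0 20 -55 0 0; 0 16 -50 0 0; 0 10 -30 0 0; 0 0 0 0 0'
```

```text
tcp_pos: [0.4976, 0.109, 0.2296]
wrist_force: [0.3, 0.7, -2.4]
gripper_force: 30.0
time_s: 4.4
tcp_pos: [0.5634, -0.0814, 0.2288]
ee_rot: [[0.281, -0.96, -0.002], [-0.96, -0.281, 0.0], [-0.001, 0.002, -1.0]]
wrist_force: [-0.2, 0.6, -2.2]
gripper_width: 0.707
gripper_force: 29.9
```

```bash
python3 -m jog '0 0 -24 0 0; 0 0 -24 -20 0; 0 0 0 -40 0; 0 0 0 -33 0; 0 0 0 0 0'| grep -E 'tcp_pos|force'; python3 -m jog '0 3.6 -12.5 0 0; 0 2 -7 3 0; 0 2 -7 3 0; 0 2 -7 1 0; 0 2 -7 1 0' | grep -E 'tcp_pos|force';  python3 - <<'E'
from h import *
c=r.capture('top');s=r.capture('side')
canvas=np.zeros((600,800,3),np.uint8)
canvas[:300,:800]=cv2.resize(c['pixels'][130:280,280:480],(800,600))[:,:,::-1][150:450]
canvas[300:,:800]=cv2.resize(s['pixels'][100:220,280:440],(800,600))[:,:,::-1][60:360]
cv2.imwrite('pics/p1.png',canvas)
E
```

```text
tcp_pos: [0.5612, -0.1265, 0.134]
wrist_force: [0.6, 0.1, -1.5]
gripper_force: 29.9
tcp_pos: [0.5761, -0.1681, 0.1458]
wrist_force: [0.5, 3.9, 0.6]
gripper_force: 30.0
```

View pics/p1.png

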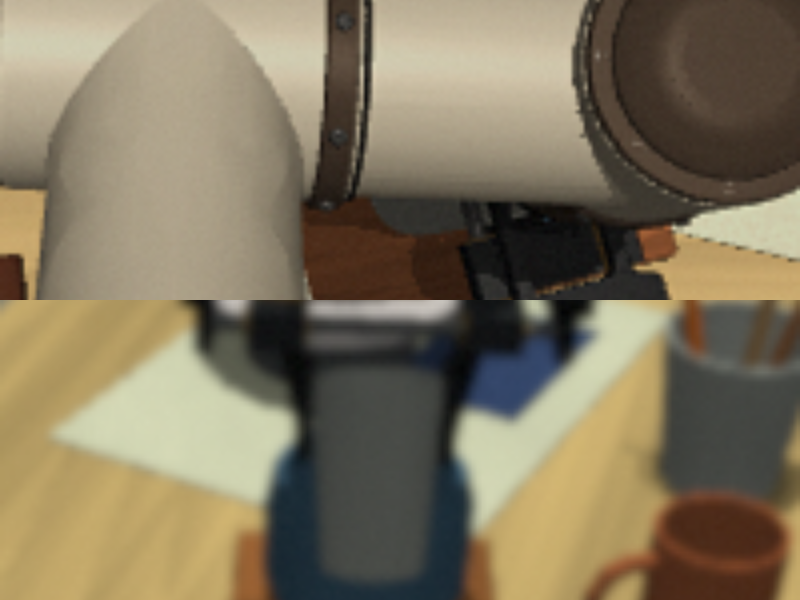

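```bash
python3 -m jog '0 2 -7 -0.5 0; 0 2 -7 -1 0; 0 2 -7 -2.5 0; 0 2 -7 -3 0; 0 1.7 -6 -4.5 0'| grep -E 'tcp_pos|force'; python3 -m jog '0 1.7 -6 -4.5 0; 0 1 -3 -4 0; 0 0 0 0 0' | grep -E 'tcp_pos|force';  python3 - <<'E'
from h import *
c=r.capture('wrist');s=r.capture('side')
canvas=np.zeros((600,800,3),np.uint8)
canvas[:400,:640]=c['pixels'][:,:,::-1]
canvas[400:,:400]=cv2.resize(s['pixels'][110:210,280:440],(400,250))[25:225,:,::-1]
cv2.imwrite('pics/p2.png',canvas)
E
```

```text
tcp_pos: [0.5853, -0.2028, 0.1335]
wrist_force: [0.1, 0.4, 5.0]
gripper_force: 29.9
tcp_pos: [0.5877, -0.2115, 0.1245]
wrist_force: [0.3, 0.6, 4.3]
gripper_force: 30.0
```

View pics/p2.png

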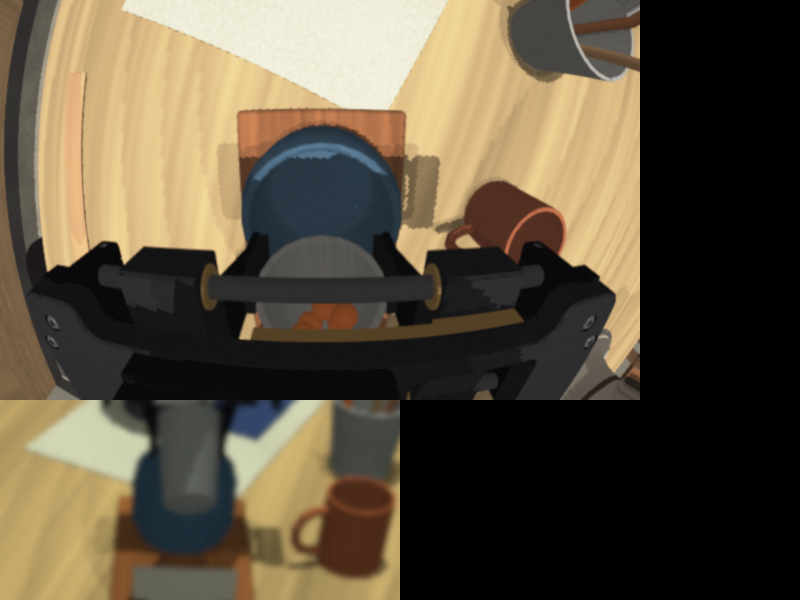

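```bash
python3 -m jog '0 0.9 -3 -4 0; 0 0.8 -2.8 -4 0; 0 0.7 -2.2 -4 0; 0 0.6 -2 -4 0; 0 0 0 0 0'| grep -E 'tcp_pos|force'; python3 -m jog '0 0 0 0 0; 0 0 0 0 0; 0 0 0 0 0; 0 0 0 0 0' | grep -E 'tcp_pos|force';  python3 - <<'E'
from h import *
def orange(im):
    return cv2.inRange(cv2.cvtColor(im,cv2.COLOR_RGB2HSV),(3,190,70),(13,255,255))
c=r.capture('wrist');s=r.capture('side')
canvas=np.zeros((600,800,3),np.uint8)
canvas[:400,:640]=c['pixels'][:,:,::-1]
canvas[400:,:400]=cv2.resize(s['pixels'][110:210,280:440],(400,250))[25:225,:,::-1]
cv2.imwrite('pics/p3.png',canvas)
E
```

```text
tcp_pos: [0.5915, -0.2218, 0.1096]
wrist_force: [1.4, -1.7, 5.6]
gripper_force: 30.0
tcp_pos: [0.5915, -0.2217, 0.1098]
wrist_force: [1.2, -1.2, 4.5]
gripper_force: 30.0
```

View pics/p3.png

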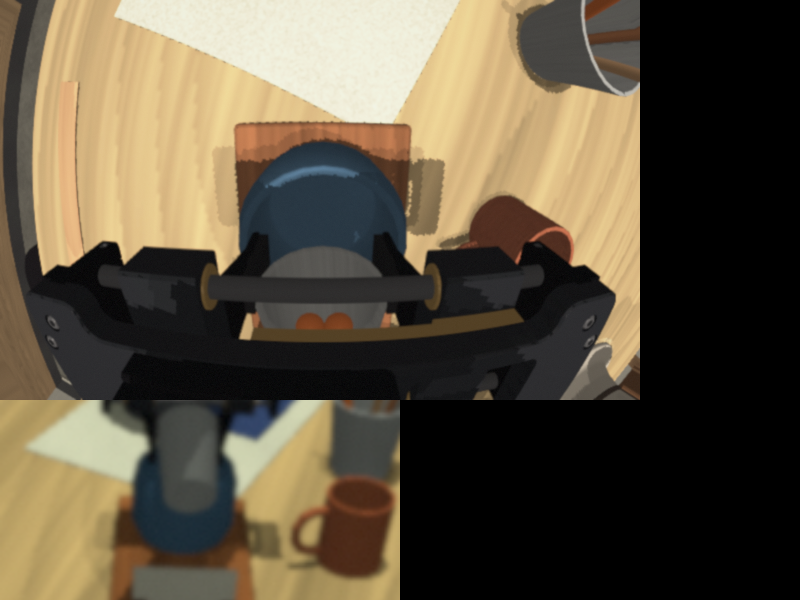

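```bash
python3 - <<'E'
from h import *
st=r.sense();w=r.capture('wrist');T=np.array(w['T_tool_cam']);print(T.round(3).tolist());f=200/np.tan(np.radians(w['fovy'])/2)
s=r.capture('side')
Rt=np.array(st['ee_rot']);t=np.array(st['tcp_pos']);A=t+[0,0,.011];u=Rt[:,0]*[1,1,0];n=Rt[:,1]
def wp(p):
    q=np.linalg.inv(T)@np.r_[Rt.T@(p-t),1];q=q[:3];th=np.arctan2(np.hypot(q[0],q[1]),q[2]);k=f*th/np.hypot(q[0],q[1]);return np.array([w['cx']+k*q[0],w['cy']+k*q[1]])
for th in (50,60,70,80,90,97):
    a=np.radians(th);ax=u*np.sin(a)+np.array([0,0,np.cos(a)]);nn=-u*np.cos(a)+np.array([0,0,np.sin(a)])
    m=A+ax*.026;b=A-ax*.069
    print(th,'rim up/low',wp(m+nn*.032).round(),wp(m-nn*.032).round(),'LR',wp(m+n*.032).round(),wp(m-n*.032).round(),'side: foot lo/up',proj(s,b-nn*.026).round(),proj(s,b+nn*.026).round())
E
```

```text
[[-0.001, -0.953, -0.304, 0.084], [1.0, -0.001, 0.0, 0.001], [-0.001, -0.304, 0.953, -0.154], [0.0, 0.0, 0.0, 1.0]]
50 rim up/low [318. 316.] [318. 188.] LR [387. 246.] [249. 246.] side: foot lo/up [352. 165.] [353. 159.]
60 rim up/low [318. 302.] [318. 188.] LR [386. 237.] [250. 237.] side: foot lo/up [353. 165.] [354. 156.]
70 rim up/low [318. 286.] [319. 191.] LR [385. 230.] [252. 230.] side: foot lo/up [353. 164.] [354. 152.]
80 rim up/low [318. 268.] [319. 195.] LR [383. 224.] [253. 225.] side: foot lo/up [353. 162.] [354. 147.]
90 rim up/low [318. 250.] [319. 201.] LR [382. 220.] [255. 220.] side: foot lo/up [353. 160.] [354. 142.]
97 rim up/low [318. 238.] [319. 205.] LR [381. 218.] [256. 218.] side: foot lo/up [354. 157.] [355. 138.]
```

```bash
python3 - <<'E'
from h import *
w=r.capture('wrist')['pixels'];s=r.capture('side')['pixels']
canvas=np.zeros((600,800,3),np.uint8)
g=lambda x:np.clip(x.astype(float)*1.8,0,255).astype(np.uint8)
canvas[:,:400]=cv2.resize(g(w[200:350,270:370+0]),(400,600),interpolation=cv2.INTER_CUBIC)[:,:,::-1]
canvas[:,400:]=cv2.resize(g(s[110:200,320:380]),(400,600),interpolation=cv2.INTER_CUBIC)[:,:,::-1]
cv2.imwrite('pics/p4.png',canvas)
E
```

```text
(no output)
```

View pics/p4.png

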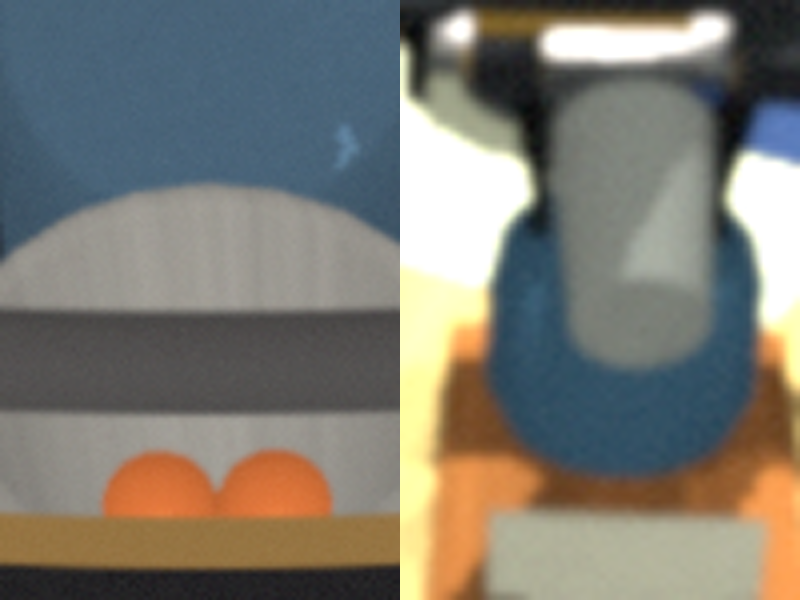

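```bash
cat > fit.py <<'E'
from h import *
from scipy.optimize import least_squares
def cupfit(lip_row,foot_lo,foot_up,guess=(70,-60,-20)):
    st=r.sense();w=r.capture('wrist');T=np.array(w['T_tool_cam']);f=200/np.tan(np.radians(w['fovy'])/2);s=r.capture('side')
    Rt=np.array(st['ee_rot']);t=np.array(st['tcp_pos']);A=t+[0,0,.011];u=Rt[:,0]*[1,1,0]
    def wp(p):
        q=(np.linalg.inv(T)@np.r_[Rt.T@(p-t),1])[:3];th=np.arctan2(np.hypot(q[0],q[1]),q[2]);return w['cy']+f*th/np.hypot(q[0],q[1])*q[1]
    def res(x):
        a=np.radians(x[0]);ax=u*np.sin(a)+np.array([0,0,np.cos(a)]);nn=-u*np.cos(a)+np.array([0,0,np.sin(a)])
        b=A+u*x[1]/1e3+np.array([0,0,x[2]/1e3])
        return [wp(b+.095*ax-.032*nn)-lip_row,proj(s,b-nn*.026)[1]-foot_lo,proj(s,b+nn*.026)[1]-foot_up]
    o=least_squares(res,guess);print('tilt, foot centre rel grasp point u,z mm',o.x.round(1),'cost',o.cost,'tcp',t)
E
python3 -c "
from fit import *
cupfit(246,165.5,152);cupfit(246,166,151);cupfit(246,165.5,153)"
```

```text
tilt, foot centre rel grasp point u,z mm [ 72.5 -93.4  -8.1] cost 1.6155871338926322e-27 tcp [ 0.59143313 -0.22164951  0.10974632]
tilt, foot centre rel grasp point u,z mm [ 77.6 -96.1  -5.6] cost 0.0 tcp [ 0.59144454 -0.22163893  0.10974626]
tilt, foot centre rel grasp point u,z mm [ 69.3 -91.8 -10.6] cost 3.1545774238422107e-20 tcp [ 0.59147379 -0.22162161  0.10978345]
```

```bash
python3 -c "
from h import *
s=r.sense();print(s['gripper_width'],s['wrist_force'],s['moment'],s['time_s'])
w=r.capture('wrist');im=w['pixels'];h=cv2.cvtColor(im,cv2.COLOR_RGB2HSV);m=cv2.inRange(h,(3,150,60),(14,255,255))[140:260,240:400];print(m.any())
canvas=np.zeros((600,800,3),np.uint8)
canvas[:,:]=cv2.resize(np.clip(im[215:335,240:400].astype(float)*1.6,0,255).astype(np.uint8),(800,600),interpolation=cv2.INTER_CUBIC)[:,:,::-1]
cv2.imwrite('pics/p5.png',canvas)"
```

```text
0.7047802420675402 [ 0.80095827 -2.81196408  4.01655904] [-0.2083171  -0.24213225 -0.00488302] 8.575
True
```

View pics/p5.png

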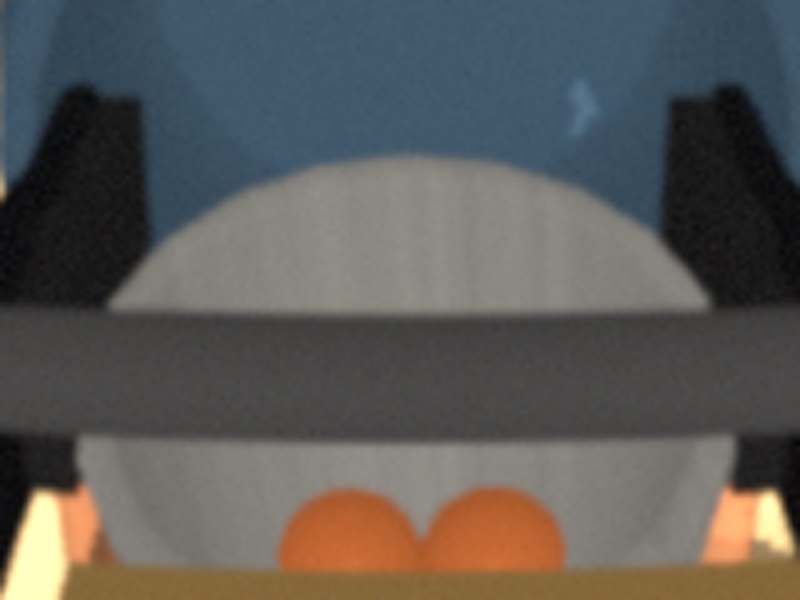

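```bash
python3 -m jog '0 0 0 20 0; 0 0 0 30 0; 0 -5 15 20 0; 0 -5 20 0 0; 0 0 0 0 0'| grep -E 'tcp_pos|force|time'; python3 -c "
from h import *
print(np.round(r.sense()['joints'],1))
w=r.capture('wrist')['pixels'];h=cv2.cvtColor(w,cv2.COLOR_RGB2HSV);m=cv2.inRange(h,(3,150,60),(14,255,255))[240:360,250:390];ys,xs=np.nonzero(m);print(m.any() and (xs.min()+250,xs.max()+250,ys.min()+240,ys.max()+240))
col=h[190:345,318];print(w[190:345:6,318].tolist())"
```

```text
time_s: 9.25
tcp_pos: [0.5791, -0.1834, 0.1776]
wrist_force: [0.4, -0.5, -2.1]
gripper_force: 30.0
[ -2.4  22.8  -6.3  -0.1 -61.1  19.1]
(np.int64(269), np.int64(372), np.int64(240), np.int64(329))
[[40, 54, 66], [39, 52, 63], [38, 51, 62], [37, 50, 60], [38, 50, 61], [42, 58, 69], [88, 57, 37], [91, 59, 39], [90, 58, 39], [88, 86, 82], [90, 89, 85], [90, 88, 84], [91, 89, 85], [89, 88, 84], [90, 88, 84], [42, 41, 40], [47, 46, 45], [48, 47, 47], [48, 47, 47], [85, 83, 79], [114, 60, 31], [123, 64, 31], [126, 67, 34], [117, 66, 35], [87, 67, 40], [86, 67, 39]]
```

```bash
python3 -m jog '0 -3.6 12.3 0 -10.6;0 -3.6 12.3 0 -10.6;0 -3.6 12.3 0 -10.6;0 -3.6 12.3 0 -10.6;0 -3.6 12.3 0 -10.6'| grep -E 'tcp_pos|force|time'; python3 -m jog '0 -3.6 12.3 0 -10.6;0 -3.6 12.3 0 -10.6;0 -3.6 12.3 0 -10.6;0 -3.6 12.3 0 -10.6;0 -3.6 12.3 0 -10.6'| grep -E 'tcp_pos'; python3 -m jog '0 -3.6 12.3 0 -10.6;0 -3.6 12.3 0 -10.6;0 -3.6 12.3 0 -10.6;0 -3.6 12.3 0 -10.6;0 -3.6 12.3 0 -10.6'; python3 -m jog '0 -3.6 12.3 0 -10.6;0 -3.6 12.3 0 -10.6; 0 0 0 0 0';python3 -c "
from h import *
w=r.capture('wrist')['pixels']
print(np.round(r.sense()['joints'],1),w[225:270:3,318].tolist())"
```

```text
time_s: 9.93
tcp_pos: [0.5617, -0.1238, 0.1774]
wrist_force: [0.7, -0.1, -1.6]
gripper_force: 30.0
tcp_pos: [0.5437, -0.0624, 0.1775]
time_s: 11.18
tcp_pos: [0.5257, -0.0009, 0.1776]
ee_rot: [[-0.604, 0.797, -0.003], [0.797, 0.604, -0.0], [0.001, -0.002, -1.0]]
wrist_force: [-0.1, -0.4, -1.9]
gripper_width: 0.707
gripper_force: 30.0
time_s: 11.55
tcp_pos: [0.5249, 0.0025, 0.1766]
ee_rot: [[-0.309, 0.951, -0.011], [0.95, 0.31, 0.034], [0.036, 0.0, -0.999]]
wrist_force: [0.3, -0.0, -1.1]
gripper_width: 0.703
gripper_force: 30.0
[  16.8   15.4  -16.8   -2.4  -57.9 -177.4] [[82, 53, 35], [83, 54, 36], [83, 53, 36], [84, 55, 36], [86, 56, 37], [87, 58, 40], [85, 83, 78], [90, 89, 85], [91, 89, 85], [90, 89, 86], [89, 88, 84], [89, 88, 84], [89, 87, 84], [89, 87, 83], [89, 88, 84]]
```

```bash
python3 -m jog '0 -3 12 0 4;0 -4 12 -20 0;0 0 0 -36 0;0 0 0 -36 0;0 0 0 0 0'| grep -E 'tcp_pos|force|ee'; python3 -m jog '0 4.8 -15 0 0;0 1.6 -5.2 7.8 0; 0 1.6 -5.2 7.8 0; 0 2.7 -8.5 7.7 0;0 2.7 -8.5 7.7 0'| grep -E 'tcp_pos|force'; python3 -m jog '0 3.1 -10 5 0;0 3.1 -10 5 0'| grep -E 'tcp_pos|force';python3 -c "
from h import *
w=r.capture('wrist')['pixels']
print(r.sense()['joints'][5],w[225:345:4,318].tolist())"
```

```text
tcp_pos: [0.5158, 0.0264, 0.0829]
ee_rot: [[-0.376, 0.927, -0.019], [0.926, 0.376, 0.032], [0.036, -0.006, -0.999]]
wrist_force: [0.3, -0.8, -1.3]
gripper_force: 30.0
tcp_pos: [0.532, -0.0161, 0.1176]
wrist_force: [-0.1, -0.0, -1.4]
gripper_force: 30.0
tcp_pos: [0.538, -0.0362, 0.1269]
wrist_force: [0.4, -0.0, -1.7]
gripper_force: 30.0
-168.47764961283573 [[90, 59, 37], [91, 59, 40], [90, 58, 38], [101, 88, 75], [91, 88, 82], [89, 87, 83], [88, 86, 81], [89, 87, 84], [87, 86, 82], [88, 86, 82], [89, 86, 82], [87, 86, 81], [87, 86, 82], [72, 71, 67], [43, 42, 42], [45, 44, 43], [46, 45, 44], [48, 47, 47], [48, 46, 45], [46, 45, 44], [103, 61, 41], [115, 61, 31], [119, 62, 31], [122, 63, 32], [122, 65, 31], [123, 65, 33], [103, 66, 36], [84, 65, 36], [85, 66, 38], [75, 58, 35]]
```

```bash
python3 -c "
from h import *
s=r.capture('side');c=r.capture('top');w=r.capture('wrist')
A=np.array(r.sense()['tcp_pos'])+[0,0,.011];a=proj(s,A);b=proj(c,A);print(a,b)
g=lambda x:np.clip(x.astype(float)*1.5,0,255).astype(np.uint8)
x,y=int(a[0])-60,int(a[1])-60;X,Y=int(b[0])-50,int(b[1])-37;print(x,y,X,Y)
K=np.zeros((600,800,3),np.uint8)
K[:400,:400]=cv2.resize(g(s['pixels'][y:y+120,x:x+120]),(400,400),interpolation=cv2.INTER_CUBIC)
K[:300,400:]=cv2.resize(g(c['pixels'][Y:Y+75,X:X+100]),(400,300),interpolation=cv2.INTER_CUBIC)
K[300:,400:]=cv2.resize(g(w['pixels'][200:350,220:420]),(400,300),interpolation=cv2.INTER_CUBIC)
cv2.imwrite('pics/q.png',K[:,:,::-1])"
```

```text
[354.3910077  174.51549855] [333.36884288 225.24746633]
294 114 283 188
```

View pics/q.png

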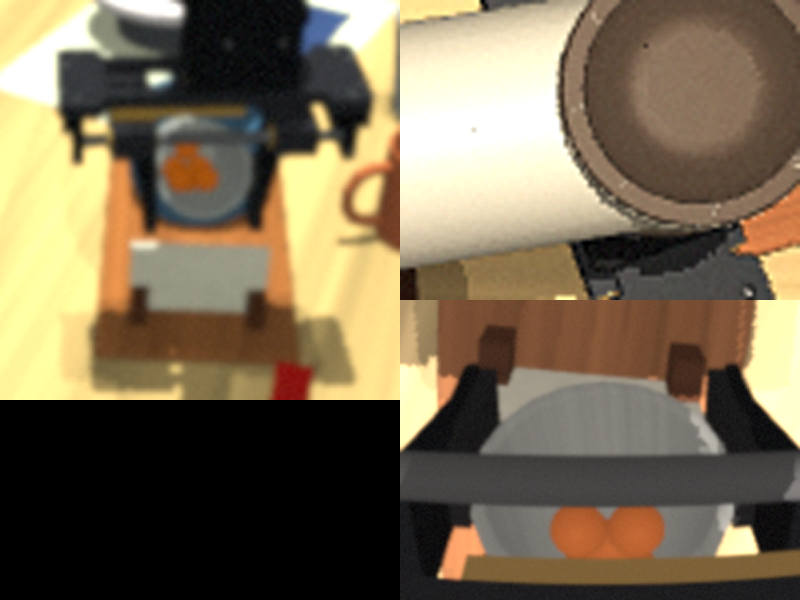

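```bash
cat > lip.py <<'E'
from h import *
from scipy.optimize import least_squares
def lip(wrow,srow):
    st=r.sense();w=r.capture('wrist');T=np.array(w['T_tool_cam']);f=200/np.tan(np.radians(w['fovy'])/2);s=r.capture('side')
    Rt=np.array(st['ee_rot']);t=np.array(st['tcp_pos']);A=t+[0,0,.011];u=Rt[:,0]*[1,1,0];u/=np.linalg.norm(u)
    def wp(p):
        q=(np.linalg.inv(T)@np.r_[Rt.T@(p-t),1])[:3];th=np.arctan2(np.hypot(q[0],q[1]),q[2]);return w['cy']+f*th/np.hypot(q[0],q[1])*q[1]
    P=lambda x:A+u*x[0]/1e3+np.array([0,0,x[1]/1e3])
    o=least_squares(lambda x:[wp(P(x))-wrow,proj(s,P(x))[1]-srow],(0,0));print('lip rel A (u,z)',o.x.round(1),A.round(4),u.round(3))
    return o.x
E
python3 -c "
from lip import *
x=lip(239,181.8)
for th in(50,56,62,68):
    a=np.radians(th);ax=np.array([np.sin(a),np.cos(a)]);nn=np.array([-np.cos(a),np.sin(a)])
    C=x+32*nn;F=C-95*ax;print(th,'C',C.round(),'uplip',(C+32*nn).round(),'F',F.round(),'Flo',(F-26*nn).round(),'Fup',(F+26*nn).round())
"
```

```text
lip rel A (u,z) [  9.2 -13.1] [ 0.5377 -0.0358  0.1373] [-0.375  0.927  0.   ]
50 C [-11.  11.] uplip [-32.  36.] F [-84. -50.] Flo [-67. -70.] Fup [-101.  -30.]
56 C [-9. 13.] uplip [-27.  40.] F [-87. -40.] Flo [-73. -61.] Fup [-102.  -18.]
62 C [-6. 15.] uplip [-21.  43.] F [-90. -29.] Flo [-77. -52.] Fup [-102.   -6.]
68 C [-3. 17.] uplip [-15.  46.] F [-91. -19.] Flo [-81. -43.] Fup [-101.    5.]
```

```bash
python3 -m jog '0 0 0 15 0;0 -9 28 10 0;0 -9 29 0 0;0 0 0 -25 0;0 0 0 -25 0'| grep -E 'tcp_pos|force'; python3 -m jog '0 0 0 0 0;0 3 -10 0 0;0 3 -10 0 0;0 0 0 0 0'| grep -E 'tcp_pos|force';python3 -m jog '0 2.2 -7 5 0;0 2.2 -7 6 0'| grep -E 'tcp_pos|force'; python3 -m jog '0 3.1 -10 5 0;0 3.1 -10 5 0;0 0 0 0 0'| grep -E 'tcp_pos|force';python3 -c "
from h import *
w=r.capture('wrist')['pixels'];s=r.capture('side')['pixels']
print(w[225:345:4,318].tolist());print('side',s[150:195:2,355].tolist())"
```

```text
tcp_pos: [0.5206, 0.0225, 0.1026]
wrist_force: [-0.2, -0.1, -2.2]
gripper_force: 30.0
tcp_pos: [0.5266, 0.0006, 0.1024]
wrist_force: [-0.6, 0.6, -1.6]
gripper_force: 30.0
tcp_pos: [0.5305, -0.013, 0.1131]
wrist_force: [0.3, 0.1, -1.0]
gripper_force: 30.0
tcp_pos: [0.537, -0.0332, 0.123]
wrist_force: [0.2, -0.9, -1.5]
gripper_force: 30.0
[[91, 58, 38], [91, 59, 39], [90, 58, 38], [90, 58, 38], [85, 77, 70], [90, 89, 85], [90, 88, 84], [89, 87, 83], [89, 87, 83], [88, 86, 82], [89, 87, 83], [88, 86, 83], [88, 86, 82], [72, 70, 67], [42, 42, 41], [46, 44, 44], [47, 45, 45], [47, 46, 46], [46, 45, 45], [46, 45, 43], [107, 60, 34], [116, 61, 31], [121, 64, 32], [122, 64, 32], [123, 65, 34], [123, 66, 34], [103, 66, 36], [84, 66, 37], [85, 66, 38], [76, 59, 36]]
side [[69, 56, 30], [67, 67, 59], [72, 77, 73], [59, 62, 58], [43, 44, 43], [60, 58, 53], [81, 71, 63], [94, 62, 42], [105, 54, 13], [107, 53, 7], [111, 56, 11], [105, 53, 10], [83, 60, 44], [67, 68, 63], [65, 68, 64], [67, 70, 66], [81, 70, 59], [133, 86, 47], [141, 98, 60], [110, 101, 83], [101, 101, 89], [103, 103, 90], [101, 101, 88]]
```

```bash
python3 -c "
from lip import *
def orange(im,box):
    x0,x1,y0,y1=box;h=cv2.cvtColor(im,cv2.COLOR_RGB2HSV)[y0:y1,x0:x1];m=cv2.inRange(h,(5,215,80),(14,255,255));return m
w=r.capture('wrist')['pixels'];s=r.capture('side')['pixels']
m=orange(s,(335,375,148,185));print('side');print('\n'.join(''.join('#' if v else '.' for v in row) for row in m))
m=orange(w,(280,360,296,336));print('wrist');print('\n'.join(''.join('#' if v else '.' for v in row[::2]) for row in m[::2]))
"
```

```text
side
........................................
........................................
........................................
........................................
........................................
........................................
........................................
........................................
........................................
........................................
........................................
........................................
........................................
........................................
..............####......................
..............####......................
.............######.....................
............########....................
...........####.####....................
..........###########...................
..........############..................
..........#############.................
...........############.................
...........############.................
............#####.####..................
........................................
.............................
[... 547 characters left out ...]
...
........................................
........................................
........................................
........................................
........................................
........................................
........................................
........................................
........................................
........................................
........................................
........................................
........................................
........................................
........................................
........................................
........................................
```

```bash
cat > o.py <<'E'
from h import *
st=r.sense();t=np.array(st['tcp_pos']);w=r.capture('wrist')['pixels'].astype(int);s=r.capture('side')['pixels']
col=w[225:275,318];lipr=225+int(np.argmax((col[:,0]-col[:,2]<14)))
h=cv2.cvtColor(s,cv2.COLOR_RGB2HSV);m=cv2.inRange(h[140:200,335:375],(5,215,80),(14,255,255));k=np.argwhere(m);d=t[:2]-[.5478,-.0765]
print('stY %.0f stX %.0f Az %.0f'%(85+1e3*(d@[-.279,.96]),1e3*(d@[.96,.279]),1e3*t[2]+11),'F',np.round(st['wrist_force'],1),'M',np.round(st['moment'],2),'lip',lipr,'balls side',len(k),(k.mean(0)+[140,335]).round(1) if len(k) else '',(k[:,0].max()+140) if len(k) else '','A side',proj(s and 0 or r.capture('side'),t+[0,0,.011]).round(1) if 0 else '','gw',round(st['gripper_width'],3))
E
python3 -m jog '0 0 0 15 0;0 -8 27 0 0;0 -8 27 0 0;0 0 0 -24 0;0 0 0 -20 0'|grep xx; python3 -m jog '0 0 0 0 0'|grep xx; python3 o.py; python3 -m jog '0 2 -7 0 0;0 2 -7 0 0;0 0 0 0 0'|grep xx;python3 o.py; python3 -m jog '0 2 -7 0 0;0 0 0 0 0'|grep xx;python3 o.py; python3 -m jog '0 2 -7 0 0;0 0 0 0 0'|grep xx;python3 o.py
```

```text
stY 187 stX 0 Az 104 F [ 0.3 -0.9 -1.7] M [-0.04 -0.16  0.02] lip 242 balls side 89 [193.4 350.4] 197 A side  gw 0.702
stY 171 stX 1 Az 105 F [-0.4  0.  -1.4] M [-0.03 -0.12  0.03] lip 242 balls side 94 [189.1 350.6] 193 A side  gw 0.707
stY 167 stX 3 Az 107 F [-5.6 13.4  9.4] M [ 3.43  1.52 -0.16] lip 239 balls side 95 [188.2 350. ] 192 A side  gw 0.705
stY 161 stX 7 Az 110 F [-4.7 22.  17.9] M [ 5.88  1.34 -0.04] lip 235 balls side 102 [186.9 349.5] 191 A side  gw 0.706
```

```bash
python3 -m jog '0 0 0 6 0;0 1 -3 4 0;0 0 0 0 0'|grep xx;python3 o.py; python3 -m jog '0 1 -3 4 0;0 1 -3 3 0;0 0 0 0 0'|grep xx;python3 o.py;  python3 -m jog '0 2 -6 4 0;0 0 0 0 0'|grep xx;python3 o.py
```

```text
stY 155 stX 4 Az 116 F [-0.4  8.6  4.8] M [ 2.18 -0.08  0.04] lip 233 balls side 91 [184.9 351.1] 189 A side  gw 0.707
stY 148 stX 3 Az 123 F [1.1 5.4 2.8] M [ 1.76 -0.56  0.1 ] lip 230 balls side 68 [183.1 352.1] 187 A side  gw 0.707
stY 142 stX 3 Az 127 F [1.  6.7 4. ] M [ 1.71 -0.6   0.11] lip 228 balls side 55 [181.1 352.4] 184 A side  gw 0.706
```

```bash
python3 -m jog '0 2 -7 4 0;0 2 -7 4 0;0 0 0 0 0'|grep xx;python3 o.py; python3 -m jog '0 2 -7 3 0;0 2 -7 3 0;0 0 0 0 0'|grep xx;python3 o.py;  python3 -m jog '0 2 -7 2 0;0 2 -7 2 0;0 0 0 0 0'|grep xx;python3 o.py
```

```text
stY 127 stX 2 Az 134 F [0.7 4.9 4.3] M [ 1.29 -0.53 -0.02] lip 225 balls side 3 [175.3 351.7] 176 A side  gw 0.707
stY 112 stX 0 Az 139 F [-0.3  2.5  1.7] M [ 0.71  0.07 -0.05] lip 225 balls side 0   A side  gw 0.708
stY 97 stX 1 Az 143 F [-0.  -0.  -1.8] M [-0.02 -0.15 -0.02] lip 225 balls side 0   A side  gw 0.71
```

```bash
python3 -m jog '0 -8 27 5 0;0 -7 25 0 0;0 0 0 -18 0;0 0 0 0 0'|grep xx;python3 o.py; python3 -m jog '0 2 -7 0 0;0 2 -7 0 0;0 2 -7 0 0;0 0 0 0 0'|grep xx;python3 o.py;  python3 -m jog '0 2 -7 1 0;0 0 0 0 0'|grep xx;python3 o.py;  python3 -m jog '0 2 -7 1 0;0 0 0 0 0'|grep xx;python3 o.py;  python3 -m jog '0 2 -7 2 0;0 0 0 0 0'|grep xx;python3 o.py
```

```text
stY 153 stX 0 Az 129 F [ 0.6 -0.  -1.8] M [-0.1  -0.16  0.01] lip 225 balls side 0   A side  gw 0.703
stY 130 stX 2 Az 131 F [-0.1  2.7 -0.6] M [ 0.41  0.05 -0.02] lip 225 balls side 0   A side  gw 0.706
stY 123 stX 3 Az 133 F [-1.1  4.1  5.1] M [ 1.19  0.36 -0.06] lip 225 balls side 0   A side  gw 0.706
stY 116 stX 4 Az 135 F [-1.8  4.5  7.6] M [ 1.28  0.2  -0.01] lip 225 balls side 0   A side  gw 0.707
stY 108 stX 4 Az 137 F [1.9 4.9 6. ] M [ 1.38 -0.51  0.04] lip 225 balls side 0   A side  gw 0.707
```

```bash
python3 -m jog '0 2 -7 1 0;0 0 0 0 0'|grep xx;python3 o.py; python3 -m jog '0 2 -7 1 0;0 0 0 0 0'|grep xx;python3 o.py;  python3 -m jog '0 2 -7 0 0;0 0 0 0 0'|grep xx;python3 o.py;  python3 -m jog '0 2 -7 0 0;0 0 0 0 0'|grep xx;python3 o.py;  python3 -m jog '0 2 -7 0 0;0 0 0 0 0'|grep xx;python3 o.py
```

```text
stY 101 stX 4 Az 138 F [2.6 5.  6.4] M [ 1.15 -0.83 -0.04] lip 225 balls side 0   A side  gw 0.707
stY 93 stX 3 Az 138 F [2.1 3.6 6.9] M [ 1.08 -0.73 -0.07] lip 225 balls side 0   A side  gw 0.708
stY 86 stX 3 Az 138 F [1.5 3.  6.3] M [ 1.01 -0.84 -0.07] lip 225 balls side 0   A side  gw 0.703
stY 79 stX 2 Az 138 F [1.7 2.8 6. ] M [ 0.97 -0.77  0.01] lip 225 balls side 0   A side  gw 0.709
stY 71 stX 1 Az 137 F [1.1 2.4 5.3] M [ 0.7  -0.41  0.02] lip 225 balls side 0   A side  gw 0.705
```

```bash
python3 -m jog '0 2 -7 0 0;0 0 0 0 0'|grep -E 'tcp|wrist';python3 o.py; python3 -m jog '0 0 0 20 0;0 0 0 10 0;0 0 0 0 0'|grep -E 'tcp|ee_rot';python3 -c "
from h import *
w=r.capture('wrist')['pixels']
print(w[130:345:5,318].tolist()); print(w[130:345:15,255].tolist())"
```

```text
tcp_pos: [0.5536, -0.0965, 0.125]
wrist_force: [-1.0, 0.4, 3.2]
stY 64 stX 0 Az 136 F [-1.   0.4  3.2] M [0.22 0.04 0.02] lip 225 balls side 0   A side  gw 0.705
tcp_pos: [0.5544, -0.0955, 0.1555]
ee_rot: [[-0.376, 0.927, -0.011], [0.926, 0.376, 0.034], [0.036, 0.002, -0.999]]
[[87, 57, 37], [87, 56, 36], [87, 56, 37], [84, 53, 34], [84, 54, 36], [83, 55, 36], [83, 53, 36], [81, 53, 35], [108, 103, 92], [109, 104, 94], [81, 80, 76], [79, 78, 75], [80, 79, 74], [81, 79, 75], [81, 78, 75], [81, 80, 76], [81, 80, 76], [81, 79, 76], [80, 79, 76], [78, 77, 73], [78, 77, 74], [92, 90, 86], [107, 71, 53], [80, 80, 76], [81, 79, 75], [81, 79, 75], [81, 80, 76], [82, 80, 76], [81, 80, 76], [81, 80, 76], [42, 40, 40], [45, 42, 43], [47, 45, 45], [48, 47, 47], [47, 46, 45], [81, 80, 76], [81, 78, 75], [81, 79, 76], [79, 77, 73], [80, 79, 76], [82, 65, 39], [84, 64, 37], [84, 66, 38]]
[[191, 123, 81], [174, 112, 74], [112, 72, 47], [85, 55, 38], [81, 52, 33], [81, 52, 34], [80, 52, 34], [6, 6, 7], [16, 17, 17], [25, 25, 23], [44, 43, 42], [45, 44, 44], [22, 23, 27], [58, 79, 95], [43, 35, 26]]
```

```bash
python3 -m jog '0 1 45 10 0;0 2 55 0 0;0 2 55 0 0;0 0 0 -30 0;0 0 0 -40 0'|grep xx;python3 -m jog '0 0 0 -25 0;0 0 0 0 0'|grep -E 'tcp|wrist';python3 -m jog '0 0 0 -6 0;0 0 0 0 0'|grep -E 'tcp|wrist';python3 -m jog '0 0 0 -4 0;0 0 0 0 0'|grep -E 'tcp|wrist'
```

```text
tcp_pos: [0.5579, 0.0569, 0.0676]
wrist_force: [0.2, 0.0, -1.7]
tcp_pos: [0.5605, 0.0576, 0.065]
wrist_force: [0.0, -0.6, -2.2]
tcp_pos: [0.5601, 0.0576, 0.0606]
wrist_force: [0.0, 0.2, -2.7]
```

```bash
for i in 1; do python3 -m jog '0 0 0 -4 0;0 0 0 0 0'|grep -E 'tcp|wrist';python3 -m jog '0 0 0 -3 0;0 0 0 0 0'|grep -E 'tcp|wrist';python3 -m jog '0 0 0 -3 0;0 0 0 0 0'|grep -E 'tcp|wrist';python3 -m jog '0 0 0 -3 0;0 0 0 0 0'|grep -E 'tcp|wrist'; done
```

```text
tcp_pos: [0.5608, 0.0578, 0.0583]
wrist_force: [-2.7, 0.5, 7.7]
tcp_pos: [0.5613, 0.0579, 0.058]
wrist_force: [-6.4, 1.7, 21.8]
tcp_pos: [0.5635, 0.0586, 0.057]
wrist_force: [-7.5, 1.8, 28.1]
tcp_pos: [0.5657, 0.0592, 0.056]
wrist_force: [-5.6, 2.3, 34.7]
```

```bash
python3 -m jog '0 0 0 9 0;1 0 0 0 0;1 0 0 0 0;1 0 0 0 0'|grep -E 'time|tcp|wrist|width';python3 -m jog '1 0 0 10 0;1 0 0 10 0;1 0 0 9 0;1 0 0 0 0'|grep -E 'time|tcp|wrist'; python3 - <<'E'
from h import *
w=r.capture('wrist')['pixels'];
g=w.astype(int);m=((g.max(2)-g.min(2)<14)&(g.max(2)>55)&(g.max(2)<150))
print('\n'.join(''.join('#' if v else '.' for v in row[::3]) for row in m[170:350:6,220:420]))
h=cv2.cvtColor(w,cv2.COLOR_RGB2HSV);o=cv2.inRange(h,(3,180,80),(14,255,255))[180:340,250:390];k=np.argwhere(o);print(len(k),k.mean(0)+[180,250])
E
```

```text
time_s: 27.75
tcp_pos: [0.5599, 0.0574, 0.0556]
wrist_force: [-0.4, -0.7, 0.1]
gripper_width: 0.947
time_s: 28.25
tcp_pos: [0.5609, 0.0578, 0.0867]
wrist_force: [0.0, 0.2, 0.0]
...................................................................
..........................############.............................
........................################...........................
......................####################.........................
....................#######################........................
...................######............#######.......................
.................#######.......##........####......................
................#########.................#####....................
..............#########...................######...................
.............##########..................########..................
.............###########............##############.................
............######################################.................
............#####################################..................
............###########################
[... 449 characters left out ...]
...............................................########
..........................................................#########
...................................................................
...................................................................
...................................................................
...................................................................
...................................................................
...................................................................
...####............................................................
...................................................................
1173 [216.40068201 314.95055413]
```

```bash
python3 - <<'E'
from h import *
st=r.sense();w=r.capture('wrist');T=np.array(w['T_tool_cam']);f=200/np.tan(np.radians(w['fovy'])/2)
Rt=np.array(st['ee_rot']);t=np.array(st['tcp_pos']);u=Rt[:,0]*[1,1,0];u/=np.linalg.norm(u);n=np.cross([0,0,1],u)
def wp(p):
    q=(np.linalg.inv(T)@np.r_[Rt.T@(p-t),1])[:3];th=np.arctan2(np.hypot(q[0],q[1]),q[2]);return np.array([w['cx'],w['cy']])+f*th/np.hypot(q[0],q[1])*q[:2]
for du in(-10,0,10,20):
    C=np.r_[t[:2],.095]+u*du/1e3
    print(du,'front',wp(C+.032*u).round(),'back',wp(C-.032*u).round(),'L/R',wp(C-.032*n).round(),wp(C+.032*n).round())
print(u,np.round(st['joints'],1))
E
```

```text
-10 front [323. 225.] back [323. 324.] L/R [380. 278.] [265. 278.]
0 front [323. 206.] back [323. 311.] L/R [382. 262.] [264. 262.]
10 front [323. 186.] back [323. 297.] L/R [383. 245.] [263. 245.]
20 front [323. 166.] back [323. 282.] L/R [384. 228.] [261. 228.]
[-0.37886058  0.92545376  0.        ] [  21.1   24.7  -17.5   -3.1  -47.7 -176.8]
```

```bash
python3 -m jog '1 -5 6 1 4;1 -4.4 6.4 1 0;1 0 0 0 0;0 0 0 0 0;0 0 0 0 0'|grep xx;python3 -m jog '0 0 0 0 0;0 0 0 0 0;0 0 0 15 0;0 0 0 40 0;0 0 0 50 0'; python3 -m jog '0 0 0 40 0; 0 0 0 0 0'; python3 - <<'E'
from h import *
w=r.capture('wrist')['pixels'];
g=w.astype(int);m=((g.max(2)-g.min(2)<14)&(g.max(2)>55)&(g.max(2)<150))
print('\n'.join(''.join('#' if v else '.' for v in row[::3]) for row in m[170:350:6,220:420]))
print(np.round(r.sense()['joints'],1))
E
```

```text
time_s: 29.6
tcp_pos: [0.5499, 0.0697, 0.1933]
ee_rot: [[-0.442, 0.897, -0.018], [0.896, 0.442, 0.036], [0.04, -0.0, -0.999]]
wrist_force: [0.3, 0.1, -1.5]
gripper_width: 0.703
gripper_force: 30.0
time_s: 29.85
tcp_pos: [0.5526, 0.0704, 0.2373]
ee_rot: [[-0.443, 0.897, -0.007], [0.896, 0.443, 0.039], [0.038, 0.011, -0.999]]
wrist_force: [0.8, -0.1, -2.3]
gripper_width: 0.701
gripper_force: 30.0
...................................................................
...................................................................
...................................................................
.................................##................................
............................############...........................
.........................#################.........................
........................###################........................
........................####################.......................
.......................######################......................
.....................#########################.....................
....................##
[... 681 characters left out ...]
....................................########
..........................................................#########
..............................................#....................
.......................#####################.......................
............................###########............................
...................................................................
...................................................................
...................................................................
..........#........................................................
...................................................................
[  22.7   15.3   -7.9   -2.5  -66.6 -175.4]
```

```bash
python3 -m jog '0 5 -25 0 0;0 8 -48 0 0;0 8 -50 0 0;0 8 -50 0 0;0 8 -50 0 0'|grep xx;python3 -m jog '0 8 -50 0 0;0 8 -50 0 -3;0 8 -50 0 -3;0 2 -10 0 -4;0 0 0 0 0';python3 -c "
from h import *
print(np.round(r.sense()['joints'],1))"
```

```text
time_s: 31.15
tcp_pos: [0.6126, -0.3136, 0.2297]
ee_rot: [[-0.278, 0.96, -0.013], [0.959, 0.279, 0.041], [0.043, -0.001, -0.999]]
wrist_force: [-0.7, 0.3, -1.7]
gripper_width: 0.705
gripper_force: 30.0
[ -14.6   29.3   12.8   -2.1  -74.8 -148.6]
```

```bash
python3 -m jog '0 0 0 -43 0;0 0 0 -42 0;0 0 0 0 0'|grep -E 'tcp|wrist';python3 -m jog '0 -3.2 11 0 0;0 -1.8 6.2 3.3 0;0 -1.8 6.2 3.3 0;0 -2 7 1.5 0;0 -2 7 1.5 0'|grep -E 'tcp|wrist'; python3 -m jog '0 -2.1 7.2 -0.5 0;0 -2.1 7.2 -0.5 0;0 -2 6.7 -2.4 0;0 -2 6.7 -2.4 0;0 0 0 0 0'|grep -E 'tcp|wrist'; python3 - <<'E'
from h import *
w=r.capture('wrist')['pixels'];
g=w.astype(int);m=((g.max(2)-g.min(2)<14)&(g.max(2)>55)&(g.max(2)<150))
o=cv2.inRange(cv2.cvtColor(w,cv2.COLOR_RGB2HSV),(3,190,60),(14,255,255))
print('\n'.join(''.join('O' if q else '#' if v else '.' for v,q in zip(row[::3],qq[::3])) for row,qq in zip(m[170:340:6,220:420],o[170:340:6,220:420])))
E
```

```text
tcp_pos: [0.6108, -0.3107, 0.1426]
wrist_force: [-0.2, -0.2, -1.6]
tcp_pos: [0.6041, -0.2764, 0.1592]
wrist_force: [1.8, -2.7, 1.1]
tcp_pos: [0.5948, -0.247, 0.1513]
wrist_force: [0.8, -2.5, 4.3]
...................................................................
...................................................................
...................................................................
...................................................................
...........#..............................................#........
...................................................................
.........................................................#.........
.............#.....................................................
.......................................................#...........
..........................################.........................
......................########################.....................
....................############################...................
...................##############################..................
..................##
[... 367 characters left out ...]
....................
################...................................................
..###...####.......................................................
...................................................................
.................#####.##.#.....###..........######................
...................#######...............########..................
.....................#######.....#.....########....................
.......................######################......................
.......#...................##############..........................
...................................................................
......#..#.........................................................
```

```bash
python3 -m jog '0 -1.7 5.8 -4 0;0 -1.7 5.8 -4 0;0 -1.4 4.8 -5.5 0;0 0 0 0 0'|grep -E 'tcp|wrist'; cat > wv.py <<'E'
from h import *
w=r.capture('wrist')['pixels'];
g=w.astype(int);m=((g.max(2)-g.min(2)<14)&(g.max(2)>55)&(g.max(2)<150))
o=cv2.inRange(cv2.cvtColor(w,cv2.COLOR_RGB2HSV),(3,170,50),(14,255,255))
print('\n'.join(''.join('O' if q else '#' if v else '.' for v,q in zip(row[::3],qq[::3])) for row,qq in zip(m[150:340:6,220:420],o[150:340:6,220:420])))
E
python3 wv.py; python3 -m jog '0 -1.4 4.8 -5.5 0;0 0 0 0 0;0 0 0 0 0'|grep -E 'tcp|wrist'; python3 wv.py
```

```text
tcp_pos: [0.5897, -0.2306, 0.1377]
wrist_force: [1.6, 0.3, 6.3]
.................#.................................................
...................................................................
........................................................#..........
.........................................................#.........
...................................................................
...................................................................
...................................................................
..........#........................................................
...................................................................
...................................................................
...................................................................
..........#........................................................
...................................................................
.................................###...............................
........................####################..............#........
................
[... 2679 characters left out ...]
######..............
################...................................................
####.##########....................................................
...................................................................
.............###....................................###............
............#.....########.....OOOOOOO.############................
.........###......########..OOOOOOOOOO.###########......###........
...................###############################.................
....................#############################..................
...................................................................
......#............................................................
```

```bash
python3 -m jog '0 -0.6 2 -5 0;0 -0.6 2 -5 0;0 0 0 0 0'|grep -E 'tcp|wrist'; python3 wv.py|tail -22;  python3 -m jog '0 -0.3 1 -5 0;0 0 0 -4 0;0 0 0 0 0;0 0 0 0 0'|grep -E 'tcp|wrist'; python3 wv.py | tail -22
```

```text
tcp_pos: [0.5864, -0.2207, 0.1219]
wrist_force: [-0.6, 3.9, 6.9]
.........#...................................................#.....
...................................................................
...................................................................
...................................................................
...................................................................
...............................########......................#.....
.......................#######################.....................
...................###############################.................
.................###################################...............
................#####################################..............
...............######################################..............
...............#######################################.............
################...................................................
################..............................................#..#.
#........#..#...........#..............#....#................#.....
.............##
[... 1321 characters left out ...]
#######.............
#################..................................................
#################.........................#...#...............#.#..
....#..###.###.....#.......#..##.#...#..#......###.###.#......#..#.
.............###.....................................##............
............#...####################################...#...........
.........###.....###################################....###........
.................###################################...............
..................##################################...............
...................................................................
......#............................................................
```

```bash
python3 - <<'E'
from h import *
for n in('wrist','side','top'):
    w=r.capture(n)['pixels'];h=cv2.cvtColor(w,cv2.COLOR_RGB2HSV)
    o=cv2.inRange(h,(2,195,25),(15,255,255));k,l,st,c=cv2.connectedComponentsWithStats(o)
    print(n,[(s[:5].tolist(),w[l==i].mean(0).round().tolist()) for i,s in enumerate(st) if i and s[4]>12])
w=r.capture('wrist')['pixels'];print(w[150:345:5,318].tolist())
E
```

```text
wrist []
side [([414, 86, 6, 21, 84], [105.0, 55.0, 15.0]), ([352, 129, 8, 6, 30], [102.0, 53.0, 15.0]), ([154, 212, 13, 40, 134], [132.0, 69.0, 19.0]), ([374, 221, 14, 28, 116], [116.0, 26.0, 17.0]), ([185, 223, 34, 18, 125], [183.0, 42.0, 28.0])]
top [([191, 75, 6, 38, 132], [90.0, 40.0, 16.0]), ([509, 262, 48, 20, 201], [92.0, 41.0, 17.0]), ([43, 359, 5, 7, 13], [32.0, 6.0, 4.0])]
[[44, 59, 71], [47, 62, 75], [45, 62, 74], [53, 71, 87], [50, 66, 80], [48, 65, 79], [49, 65, 77], [48, 65, 78], [47, 65, 77], [48, 65, 79], [47, 64, 77], [48, 66, 79], [49, 66, 79], [49, 66, 79], [47, 64, 77], [48, 65, 78], [47, 63, 76], [49, 66, 79], [48, 64, 76], [51, 66, 80], [108, 106, 101], [106, 104, 100], [106, 104, 100], [106, 104, 99], [106, 104, 99], [106, 103, 99], [49, 48, 47], [52, 50, 49], [55, 53, 52], [55, 53, 53], [54, 52, 52], [103, 102, 97], [103, 101, 96], [103, 101, 97], [104, 102, 98], [106, 104, 99], [98, 79, 51], [98, 77, 45], [97, 75, 44]]
```

```bash
python3 - <<'E'
from lip import *
s=r.capture('side');w=s['pixels'].astype(int)
print(proj(s,np.array(r.sense()['tcp_pos'])+[0,0,.011]))
for y in range(112,164): 
    print(y,''.join('O' if (p[0]>90 and p[2]<30 and p[1]<65) else 'B' if p[2]>p[0]+8 else '#' if max(p)-min(p)<16 and max(p)>50 else ',' if max(p)<=50 else '.' for p in w[y,325:388]))
E
```

```text
[355.59486459 136.83087052]
112 ,######..................................######,,,,,,,,,,##...#
113 ,#######.................................######,,,,,,,,,,##...#
114 ,########,,,,,,,,##############################,,,,,,,,,,,#####
115 ,########,,,,,,,,##############################,,,,,,,,,,,BBBBB
116 ,#####..#,,,,,,,,,###########################B#,,,,,,,,,,,BBBBB
117 ,,####..,,,,,,,,,,###########################B,,,,,,,,,,,,,BBBB
118 ,,,,,#.,,,,,,,,,,,,##########################,,,,,,,,,,,,,,##BB
119 ,,##,,,,,,,,,,,,,,,,,######,,,,,,,,,,,,,,#,,,,,,,,,,,,,,,,,####
120 ,####,,,,,,,,,,,,,,###################,,,,,,,,,,,,,,,,,,,,,##BB
121 ,####,,,,,,,,,,,,,,#####################BBBBBB,,,,,,,,,,,,,BBBB
122 #####,,,,,,,,,,,,,,#####################BBBBBB,,,,,,,,,,,,BBBBB
123 #####,,,,,,,,,,,,,,#####################BBBBBB,,,,,BBBBBBBBBBBB
124 ######,,,,,,,,,,,,,,#####################BBBBB,,,,BBBBBBBBBBBBB
125 #######,,,,,,,,,,,,,#####################BBBBB,,,,BBBBBBBBBBBBB
126 #.#######,,,,,,,,,,,######################BBB,,,,BBBBBBBBBBBBBB
127 ..#########,,,,,,,,,########.......#######BB,,,,
[... 1763 characters left out ...]
BBBBBB#.............
154 .........#BBBBBBBBBBBBBBBBBBBBBBBBBBBBBBBBBBBBBB##.............
155 .........#BBBBBBBBBBBBBBBBBBBBBBBBBBBBBBBBBBBBBB#..............
156 .........#BBBBBBBBBBBBBBBBBBBBBBBBBBBBBBBBBBBBBB#..............
157 .........#BBBBBBBBBBBBBBBBBBBBBBBBBBBBBBBBBBBBBB#..............
158 .........#BBBBBBBBBBBBBBBBBBBBBBBBBBBBBBBBBBBBBB#..............
159 .........,BBBBBBBBBBBBBBBBBBBBBBBBBBBBBBBBBBBBBB#..............
160 .........,BBBBBBBBBBBBBBBBBBBBBBBBBBBBBBBBBBBBBB...............
161 .........BBBBBBBBBBBBBBBBBBBBBBBBBBBBBBBBBBBBBBB...............
162 ........#BBBBBBBBBBBBBBBBBBBBBBBBBBBBBBBBBBBBBBB...............
163 ........#BBBBBBBBBBBBBBBBBBBBBBBBBBBBBBBBBBBBBBB...............
```

```bash
python3 - <<'E'
from lip import *
x=lip(250,146.5)
s=r.capture('side');st=r.sense();A=np.array(st['tcp_pos'])+[0,0,.011];Rt=np.array(st['ee_rot']);u=Rt[:,0]*[1,1,0];u/=np.linalg.norm(u)
for th in(60,70,80,90):
    a=np.radians(th);ax=np.array([np.sin(a),np.cos(a)]);nn=np.array([-np.cos(a),np.sin(a)])
    C=x+32*nn;F=C-95*ax;W=lambda p:proj(s,A+u*p[0]/1e3+np.array([0,0,p[1]/1e3]))[1].round(1)
    print(th,'C',C.round(),'uplip',(C+32*nn).round(),W(C+32*nn),'F',F.round(),'Flo',(F-26*nn).round(),'ball low row',W(F+14*ax-13*nn),W(F+14*ax+3*nn))
E
```

```text
lip rel A (u,z) [ -7.3 -33.8] [ 0.5853 -0.2188  0.1236] [-0.28  0.96  0.  ]
60 C [-23.  -6.] uplip [-39.  22.] 122.3 F [-106.  -54.] Flo [-93. -76.] ball low row 139.3 133.7
70 C [-18.  -4.] uplip [-29.  26.] 122.5 F [-108.  -36.] Flo [-99. -61.] ball low row 134.5 128.9
80 C [-13.  -2.] uplip [-18.  29.] 123.5 F [-106.  -19.] Flo [-102.  -44.] ball low row 129.9 124.5
90 C [-7. -2.] uplip [-7. 30.] 125.2 F [-102.   -2.] Flo [-102.  -28.] ball low row 125.8 120.7
```

```bash
cat > sv.py <<'E'
from h import *
s=r.capture('side');w=s['pixels'].astype(int)
for y in range(118,150,2): 
    print(y,''.join('O' if (p[0]>80 and p[2]<35 and p[1]<70) else 'B' if p[2]>p[0]+8 else '#' if max(p)-min(p)<16 and max(p)>50 else ',' if max(p)<=50 else '.' for p in w[y,338:375]))
E
python3 -m jog '0 0 0 0 0;0 0 0 0 0;0 0 0 0 0;0 0 0 0 0'|grep -E 'time|tcp|wrist'; python3 sv.py;python3 -m jog '0 0 0 -3 0;0 0 0 0 0;0 0 0 0 0'|grep -E 'tcp|wrist'; python3 sv.py;python3 wv.py|tail -20
```

```text
time_s: 35.67
tcp_pos: [0.5853, -0.2188, 0.1126]
wrist_force: [-1.5, 7.0, 7.6]
118 ,,,,,,##########################,,,,,
120 ,,,,,,###################,,,,,,,,,,,,
122 ,,,,,,#####################BBBBBB,,,,
124 ,,,,,,,#####################BBBBBB,,,
126 ,,,,,,,#####################BBBB,,,,B
128 ,,,,,,,######################BB,,,,BB
130 ##,,,,,####..O...#############B,,,,BB
132 ###,,,,###.OOOOOO.OOO...#######,,,,BB
134 ...#,,,###..OOOOOOOOOOO.#######,,,#..
136 ....,,,#####......OOOO..######,,,#...
138 ...#,,,###########...#########,,#....
140 .##,,,,######################,,,#....
142 BBBB,,BB####################BB,,#....
144 BBBBBBBBBB################BBBBB,,#...
146 BBBBBBBBBBBBBB########BBBBBBBBBBBB#..
148 BBBBBBBBBBBBBBBBBBBBBBBBBBBBBBBBBBB#.
tcp_pos: [0.585, -0.2185, 0.1095]
wrist_force: [-2.0, 8.6, 7.5]
118 ,,,,,##########################BB,,,,
120 ,,,,,,,,####,,,#,,,,,,,,#,,,,,,,,,,,,
122 ,,,,,,,####################,BBBB,,,,,
124 ,,,,,,######################BBBBB,,,,
126 ,,,,,,,#####################BBBBB,,,B
128 ,,,,,,,######################BBB,,,BB
130 ##,,,,,######################
[... 1046 characters left out ...]
#######.............
##################.................................................
###############........#..#.......................#..........#.###.
...###...###.#.........#.##.......#..#.#.#.#..###....#...#....#..#.
.............###.....................................##............
............#...####################################...............
.........###.....###################################....###........
.................###################################...............
..................##################################...............
...................................................................
......#............................................................
```

```bash
python3 -m jog '0 0 0 25 0;0 0 0 45 0;0 -14 52 0 2;0 -14 52 0 2;0 -15 53 0 2'|grep xx; python3 -m jog '0 -14 52 0 0;0 -14 52 0 0;0 0 0 -45 0;0 0 0 -40 0;0 0 0 0 0'|grep -E 'time|tcp|wrist'; python3 o.py; python3 - <<'E'
from h import *
c=r.capture('top');w=c['pixels'];h=cv2.cvtColor(w,cv2.COLOR_RGB2HSV)
o=cv2.inRange(h,(2,150,60),(16,255,255))[170:240,385:450]
print('\n'.join(''.join('O' if v else '.' for v in row) for row in o if row.any()))
print(np.round(r.sense()['joints'],1))
E
```

```text
time_s: 37.45
tcp_pos: [0.5114, 0.0386, 0.0909]
wrist_force: [0.8, 0.1, -0.0]
stY 206 stX -3 Az 102 F [ 0.8  0.1 -0. ] M [-0.05 -0.18 -0.08] lip 249 balls side 0   A side  gw 0.708
...........................................OOO...................
.......................................OOOOOOOO..................
...................................OOOOOOOOOOOO..................
...............................OOOOOOOOOOOOOOOO..................
...........................OOOOOOOOOOOOOOOOOOOOO.................
........................OOOOOOOOOOOOOOOOOOOOOOOO.................
....................OOOOOOOOOOOOOOOOOOOOOOOOOOOO.................
................OOOOOOOOOOOOOOOOOOOOOOOOOOOOOOOOO................
............OOOOOOOOOOOOOOOOOOOOOOOOOOOOOOOOOOOOO................
........OOOOOOOOOOOOOOOOOO..............OOOOOOOOO................
.....OOOOOOOOOOOOOOOOOOO...................OOOOOO................
.OOOOOOOOOOOOOOOOOOOO.........................OOOO...............
OOOOOOOOOOOOOOOOOOOO...........................OOO...............
OOOOOOOOOOOOOOOOOO...............................O...........
[... 3044 characters left out ...]
OOOOOOOOOOOOOOOOO......................OOOOOOOOOOOOOOOOOOOOOO.
OOOOOOOOOOOOOOOOOOOOOOO..............OOOOOOOOOOOOOOOOOOOOOOOOOO..
OOOOOOOOOOOOOOOOOOOOOOOOOOOOOOOOOOOOOOOOOOOOOOOOOOOOOOOOOOO......
OOOOOOOOOOOOOOOOOOOOOOOOOOOOOOOOOOOOOOOOOOOOOOOOOOOOOOOO.........
OOOOOOOOOOOOOOOOOOOOOOOOOOOOOOOOOOOOOOOOOOOOOOOOOOOO.............
OOOOOOOOOOOOOOOOOOOOOOOOOOOOOOOOOOOOOOOOOOOOOOOO.................
OOOOOOOOOOOOOOOOOOOOOOOOOOOOOOOOOOOOOOOOOOOO.....................
OOOOOOOOOOOOOOOOOOOOOOOOOOOOOOOOOOOOOOOOO........................
OOOOOOOOOOOOOOOOOOOOOOOOOOOOOOOOOOOOO............................
OOOOOOOOOOOOOOOOOOOOOOOOOOOOOOOOO................................
[  20.9   20.3  -23.2   -3.1  -46.5 -176.5]
```

```bash
python3 -m jog '0 0 0 -10 5;0 3 -9 0 3;0 3 -8 0 0;0 1 -3 0 0;0 0 0 0 0'|grep xx; python3 o.py;python3 -m jog '0 1 -3 0 0;0 0 0 0 0'|grep xx; python3 o.py
```

```text
stY 184 stX 3 Az 97 F [-0.1 -0.4  0.2] M [-0.08 -0.11  0.03] lip 248 balls side 0   A side  gw 0.704
stY 181 stX 3 Az 96 F [-0.4 -0.9 -2.5] M [-0.09 -0.15  0.  ] lip 248 balls side 0   A side  gw 0.702
```

```bash
python3 - <<'E'
from h import *
s=r.capture('side');a=proj(s,np.array(r.sense()['tcp_pos'])+[0,0,.011]);w=s['pixels'].astype(int);X,Y=int(a[0]),int(a[1]);print(X,Y)
for y in range(Y-26,Y+40,3): 
    print(y,''.join('O' if (p[0]>80 and p[2]<35 and p[1]<70) else 'B' if p[2]>p[0]+8 else '#' if max(p)-min(p)<16 and max(p)>50 else ',' if max(p)<=50 else '.' for p in w[y,X-34:X+34]))
E
```

```text
352 204
178 ,,,,,,,,,,,,,,,,,,,,,,,,,,,,,,,,,,,,,,,,,,,,,,....,,,,,,,,,,,,,,,,,,
181 ,,,,,,,,,,,,,,,,,,,..........................OOOOOO.,,,,,,,,,,,,,,,,
184 ,,,,,,,,,..............#################...........O,,,,,,,,,,,,,,,,
187 ,.......,,,,,,,,,,,,,,,###########,,,,,,,,,,,,,,,,,,,,,,,,.,,,,,,,,,
190 ,..........,,,,,,,,,,,,,,,,,,,,,,################,,,,,,,,,,,,,,.....
193 ,,.........,,,,,,,,,,,,,#########################,,,,,,,,,..........
196 ,...........,,,,,,,,,,,##########################,,,,,,,,O..........
199 ...............O,,,,,,###########################,,,,,,,O...........
202 ...............O,,,,,,,##########################,,,,,,.............
205 ................,,,,,,,#########################,,,,,,,O............
208 ..............O.,,,,,,,######################...O,,,,,,.............
211 ...............O.,,,,,,##################..........,,,.O............
214 .................O.,,,,.....#######.................................
217 ..................O.......................OO...OOO..................
220 ........O.OOOOOOOO..................................................
223 ..........................................................OOOOOOOOO.
226 ..........................................................OOOOOOOOOO
229 .........................................................OOOOOOOOOOO
232 .........................................................OOOOOOOOOOO
235 ........................................................OOOOOOOOOOOO
238 .......................................................OOOOOOOOOOOOO
241 .......................................................OOOOOOOOOOOOO
```

```bash
python3 -m jog '0 -5 17 0 0;0 0 0 -18 0;0 0 0 0 0;0 2 -7 0 0;0 2 -7 0 0'|grep xx; python3 o.py;python3 -m jog '0 1 -4 0 0;0 0 0 0 0'|grep xx; python3 o.py;python3 -m jog '0 1 -4 0 0;0 0 0 0 0'|grep xx; python3 o.py
```

```text
stY 186 stX 4 Az 79 F [-8.6 31.   2.1] M [8.81 2.36 0.39] lip 248 balls side 0   A side  gw 0.705
stY 186 stX 4 Az 78 F [-9.3 28.1  1.7] M [8.15 2.42 0.25] lip 248 balls side 0   A side  gw 0.706
stY 184 stX 1 Az 78 F [-13.9  37.7   3.7] M [10.54  4.06  0.21] lip 247 balls side 0   A side  gw 0.705
```

```bash
python3 -m jog '0 0 0 6 0;0 0 0 6 0'|grep xx; python3 o.py;python3 -m jog '0 0 0 6 0;0 0 0 6 0'|grep xx; python3 o.py;python3 -m jog '0 1 -3 6 0;0 1 -3 6 0'|grep xx; python3 o.py
```

```text
stY 181 stX 1 Az 90 F [-9.4 20.1  1.6] M [5.71 2.36 0.03] lip 240 balls side 0   A side  gw 0.707
stY 178 stX 2 Az 103 F [-2.7  5.1 -0.4] M [1.78 0.58 0.02] lip 233 balls side 0   A side  gw 0.702
stY 171 stX 4 Az 115 F [-2.2  9.9  2.8] M [2.99 0.47 0.13] lip 227 balls side 0   A side  gw 0.707
```

```bash
python3 -m jog '0 2.3 -7.3 9 0;0 2.3 -7.3 9 0'|grep xx; python3 o.py;python3 -m jog '0 3 -10 7 0;0 3 -10 7 0'|grep xx; python3 o.py;python3 -m jog '0 3.5 -11.5 4 0;0 3.5 -11.5 4 0'|grep xx; python3 o.py;python3 -m jog '0 4 -12 1 0;0 4 -12 1 0'|grep xx; python3 o.py
```

```text
stY 156 stX 7 Az 135 F [0.9 8.8 2.7] M [ 2.67 -0.7   0.29] lip 225 balls side 0   A side  gw 0.711
stY 134 stX 9 Az 150 F [0.9 7.6 4.8] M [ 2.4  -0.71  0.15] lip 225 balls side 0   A side  gw 0.705
stY 109 stX 9 Az 159 F [1.6 6.5 6.2] M [ 2.07 -0.66  0.04] lip 225 balls side 0   A side  gw 0.705
stY 83 stX 9 Az 161 F [1.4 4.4 6.2] M [ 1.35 -0.61 -0.02] lip 225 balls side 0   A side  gw 0.705
```

```bash
python3 -m jog '0 3 -9 0 0;0 2 -7 -1 0;0 0 0 0 0'|grep time; python3 o.py; python3 -m jog '0 0 0 25 0;0 0 0 25 0;0 0 0 0 0'|grep -E 'time|tcp|ee_rot';python3 wv.py; python3 -c "
from h import *
print(np.round(r.sense()['joints'],1))"
```

```text
time_s: 42.98
stY 66 stX 4 Az 154 F [-0.3  0.4 -1.5] M [-0.11 -0.19 -0.04] lip 225 balls side 0   A side  gw 0.707
time_s: 43.45
tcp_pos: [0.5588, -0.092, 0.1959]
ee_rot: [[-0.504, 0.863, -0.014], [0.863, 0.504, 0.035], [0.037, 0.006, -0.999]]
...................................................................
...................................................................
...................................................................
...................................................................
...................................................................
...................................................................
...................................................................
...................................................................
...................................................................
...................................................................
...................................................................
...........................###############.........................
......................##################
[... 663 characters left out ...]
............................................
##.######..#.......................................................
...................................................................
...................................................................
..................##############################...................
...................O.##########################.........#..........
......................#######################......................
..........................##############...........................
...................................................................
......#............................................................
[   5.9   18.6   -9.4   -2.4  -62.8 -154.5]
```

```bash
python3 -m jog '0 7 40 0 10;0 9 60 0 10;0 9 60 0 10;0 9 60 0 0;0 9 60 0 0'|grep xx;python3 -m jog '0 8 58 0 0;0 1 10 0 0;0 0 0 -30 0;0 0 0 -40 0;0 0 0 -15 0'|grep xx;python3 -m jog '0 0 0 0 0';python3 -c "
from h import *
print(np.round(r.sense()['joints'],1))"
```

```text
time_s: 44.88
tcp_pos: [0.6091, 0.2548, 0.1078]
ee_rot: [[-0.867, 0.496, -0.036], [0.496, 0.868, 0.02], [0.041, -0.001, -0.999]]
wrist_force: [-0.4, -0.1, -0.8]
gripper_width: 0.704
gripper_force: 29.7
[  35.7   31.8   -1.    -2.5  -58.2 -154.1]
```

```bash
for i in 1; do python3 -m jog '0 0 0 -6 0;0 0 0 0 0'|grep -E 'tcp|wrist';python3 -m jog '0 0 0 -5 0;0 0 0 0 0'|grep -E 'tcp|wrist';python3 -m jog '0 0 0 -4 0;0 0 0 0 0'|grep -E 'tcp|wrist';python3 -m jog '0 0 0 -4 0;0 0 0 0 0'|grep -E 'tcp|wrist'; done
```

```text
tcp_pos: [0.61, 0.2559, 0.1041]
wrist_force: [-0.6, 0.8, -2.3]
tcp_pos: [0.6095, 0.2557, 0.0981]
wrist_force: [0.0, -0.1, -1.2]
tcp_pos: [0.6094, 0.2557, 0.0938]
wrist_force: [0.1, 0.0, -1.6]
tcp_pos: [0.6094, 0.2557, 0.0897]
wrist_force: [-0.3, -0.5, -1.2]
```

```bash
for i in 1; do python3 -m jog '0 0 0 -4 0;0 0 0 0 0'|grep -E 'tcp|wrist';python3 -m jog '0 0 0 -4 0;0 0 0 0 0'|grep -E 'tcp|wrist';python3 -m jog '0 0 0 -4 0;0 0 0 0 0'|grep -E 'tcp|wrist'; done
```

```text
tcp_pos: [0.6098, 0.2559, 0.0862]
wrist_force: [-1.0, -0.4, 0.3]
tcp_pos: [0.6109, 0.2559, 0.0854]
wrist_force: [-1.6, -1.0, 9.6]
tcp_pos: [0.613, 0.2562, 0.0847]
wrist_force: [-1.8, -3.0, 17.7]
```

```bash
python3 -m jog '0 0 0 7 0;1 0 0 0 0;1 0 0 0 0;1 0 0 0 0'|grep -E 'time|tcp|wrist|width';python3 -m jog '1 0 0 15 0;1 0 0 40 0;1 0 0 40 0;1 0 0 0 0'|grep -E 'time|tcp'; python3 - <<'E'
from h import *
s=r.capture('side');w=s['pixels'].astype(int)
a=proj(s,[.6095,.2557,.05]);X,Y=int(a[0]),int(a[1]);print(X,Y,'rim exp',proj(s,[.6095,.2557,.101]),'foot exp',proj(s,[.6095,.2557,.006]))
for y in range(max(0,Y-60),Y+70,4):
    print(y,''.join('#' if max(p)-min(p)<16 and max(p)>50 else ',' if max(p)<=50 else '.' for p in w[y,X-60:X+60:2]))
E
```

```text
time_s: 47.12
tcp_pos: [0.6094, 0.2557, 0.0845]
wrist_force: [0.1, -0.6, 0.4]
gripper_width: 0.944
time_s: 47.62
tcp_pos: [0.6119, 0.2569, 0.186]
269 294 rim exp [267.15151688 276.52506652] foot exp [272.08365471 308.48707249]
234 ,,,,,,,,,,,,,,.........................,....................
238 ,,,,.,,,,,,,,,..............................................
242 ,,,,.,,,,,,,,...............................................
246 ,,,,.....,,,,...............................................
250 ..,,......,,,,..............................................
254 ..........,,,,..............................................
258 ...........,,,,.............................................
262 .............,,......###########............................
266 ..................################..........................
270 .................#################..........................
274 .................#################..........................
278 ..................################..........................
282 ..................################..........................
286 ...................#####
[... 571 characters left out ...]
..................................................
326 ............................................................
330 ............................................................
334 ............................................................
338 ............................................................
342 ............................................................
346 ............................................................
350 ............................................................
354 ............................................................
358 ............................................................
362 ............................................................
```

```bash
python3 -m jog '1 -41 -39 0 9;1 -41 -39 0 9;1 -41 -39 0 9;1 -42 -39 0 8;1 0 0 0 0'; python3 - <<'E'
from h import *
st=r.sense();w=r.capture('wrist');T=np.array(w['T_tool_cam']);f=200/np.tan(np.radians(w['fovy'])/2)
Rt=np.array(st['ee_rot']);t=np.array(st['tcp_pos'])
def wp(p):
    q=(np.linalg.inv(T)@np.r_[Rt.T@(p-t),1])[:3];th=np.arctan2(np.hypot(q[0],q[1]),q[2]);return np.array([w['cx'],w['cy']])+f*th/np.hypot(q[0],q[1])*q[:2]
print('expect clip top centre',wp(np.array([.447,.101,.127])), 'x+11',wp(np.array([.458,.102,.127])),'x-11',wp(np.array([.436,.1,.127])))
h=cv2.cvtColor(w['pixels'],cv2.COLOR_RGB2HSV);o=cv2.inRange(h,(0,170,50),(6,255,255))|cv2.inRange(h,(173,170,50),(179,255,255))
k,l,s,c=cv2.connectedComponentsWithStats(o);print([x.tolist() for x in s[1:] if x[4]>30],np.round(st['joints'][5],1))
E
```

```text
time_s: 48.3
tcp_pos: [0.4408, 0.0971, 0.1796]
ee_rot: [[-0.995, -0.09, -0.043], [-0.09, 0.996, -0.002], [0.043, 0.001, -0.999]]
wrist_force: [1.4, 0.4, 0.9]
gripper_width: 0.998
gripper_force: 0.0
expect clip top centre [325.77839438 233.42639724] x+11 [325.71082908 247.16898228] x-11 [325.84095664 219.17599393]
[[302, 192, 21, 55, 686], [332, 192, 25, 54, 755]] -116.3
```

```bash
python3 -m jog '1 6 5.5 -20 0;1 0 0 -30 0;1 0 0 -28 0;1 0 0 0 0;0.45 0 0 0 0'|grep -E 'tcp|wrist|width';python3 -m jog '0 0 0 0 0;0 0 0 0 0;0 0 0 0 0;0 0 0 0 0'|grep -E 'time|tcp|wrist|width|gripper'
```

```text
tcp_pos: [0.4519, 0.106, 0.1028]
wrist_force: [-0.5, -0.5, 0.7]
gripper_width: 0.95
time_s: 49.48
tcp_pos: [0.4507, 0.1053, 0.1025]
wrist_force: [-0.1, -0.7, 0.4]
gripper_width: 0.516
gripper_force: 0.0
```

```bash
python3 -m jog '0 -3 -2 0 0;0 0 0 0 0;0 0 0 0 0;0 0 0 0 0;0 0 0 0 0'|grep -E 'time|tcp|wrist|gripper'
```

```text
time_s: 50.1
tcp_pos: [0.4477, 0.1033, 0.1022]
wrist_force: [0.7, 0.2, -0.6]
gripper_width: 0.242
gripper_force: 30.0
```

```bash
python3 -m jog '0 0 0 15 0;0 0 0 30 0;0 0 0 25 0;0 15 -25 0 5;0 28 -50 0 6'|grep -E 'wrist|gripper';python3 -m jog '0 28 -50 0 0;0 20 -40 0 0;0 9 -15 0 0;0 0 0 0 0'; python3 - <<'E'
from h import *
c=r.capture('top');w=c['pixels'].astype(int)
s=r.capture('side');h=cv2.cvtColor(s['pixels'],cv2.COLOR_RGB2HSV)
o=cv2.inRange(h,(0,170,60),(6,255,255))[90:230,320:400];k=np.argwhere(o);print('side red',len(k),k.min(0)+[90,320] if len(k) else '',k.max(0)+[90,320] if len(k) else '')
t=np.array(r.sense()['tcp_pos']);print('exp tips',proj(s,t-[0,0,.051]),'exp top',proj(s,t+[0,0,.026]),'board',proj(s,[.5478,-.0765,.07]))
d=t[:2]-[.5478,-.0765];print('station dx,dy mm',1e3*d@[.96,.279],1e3*d@[-.279,.96])
E
```

```text
wrist_force: [0.4, 0.4, 0.3]
gripper_width: 0.241
gripper_force: 30.0
time_s: 51.22
tcp_pos: [0.5477, -0.0773, 0.1717]
ee_rot: [[-0.96, -0.278, -0.04], [-0.278, 0.96, -0.009], [0.04, 0.003, -0.999]]
wrist_force: [-0.7, 0.3, -0.6]
gripper_width: 0.244
gripper_force: 30.0
side red 108 [159 353] [173 360]
exp tips [354.78958427 169.84277223] exp top [356.72470748 140.79495911] board [353.4406231 187.1588614]
station dx,dy mm -0.43991257319504934 0.5927163478798212
```

```bash
python3 -m jog '0 0 0 -25 0;0 0 0 -15 0;0 0 0 0 0'|grep -E 'tcp|wrist';python3 -m jog '0 0 0 -8 0;0 0 0 -8 0;0 0 0 0 0'|grep -E 'tcp|wrist';python3 -m jog '0 0 0 -7 0;0 0 0 -6 0;0 0 0 0 0'|grep -E 'time|tcp|wrist'
```

```text
tcp_pos: [0.5466, -0.076, 0.1312]
wrist_force: [-0.1, -0.8, 0.4]
tcp_pos: [0.5472, -0.0768, 0.1156]
wrist_force: [-0.4, 0.2, -0.7]
time_s: 52.45
tcp_pos: [0.5472, -0.0768, 0.1026]
wrist_force: [0.6, 0.3, -1.4]
```

Clean descent with no contact force. Release slowly, then retreat straight up.

```bash
python3 -m jog '0.35 0 0 0 0;0.45 0 0 0 0;0.6 0 0 0 0;0.7 0 0 0 0;0.7 0 0 0 0'|grep -E 'time|wrist|width';python3 -m jog '0.8 0 0 0 0;0.8 0 0 30 0;0.8 0 0 50 0;0.8 0 0 50 0;0.8 -40 20 40 0'|grep -E 'time|tcp|width'; python3 -m jog '1 -50 20 10 0;1 0 0 0 0'|grep -E 'time|tcp'; python3 - <<'E'
from h import *
s=r.capture('side');h=cv2.cvtColor(s['pixels'],cv2.COLOR_RGB2HSV)
o=cv2.inRange(h,(0,170,60),(6,255,255))[90:215,320:400];k=np.argwhere(o);print('side red',len(k),k.min(0)+[90,320],k.max(0)+[90,320])
b=np.array([.5472,-.0768,0]);print('exp tips',proj(s,b+[0,0,.05]),'top',proj(s,b+[0,0,.127]))
w=r.capture('wrist');g=w['pixels'];h=cv2.cvtColor(g,cv2.COLOR_RGB2HSV)
c=r.capture('top')
for n,cc in(('top',c),('wrist',w)):
    hh=cv2.cvtColor(cc['pixels'],cv2.COLOR_RGB2HSV);o=cv2.inRange(hh,(4,200,80),(14,255,255));kk,l,st,ct=cv2.connectedComponentsWithStats(o)
    print(n,[(st[i].tolist(),ct[i].round().tolist()) for i in range(1,kk) if st[i][4]>15])
E
```

```text
time_s: 53.08
wrist_force: [0.7, 0.1, -0.4]
gripper_width: 0.667
time_s: 53.7
tcp_pos: [0.5091, -0.0569, 0.2749]
gripper_width: 0.802
time_s: 53.95
tcp_pos: [0.4555, -0.0362, 0.2853]
side red 231 [164 351] [194 360]
exp tips [353.28156479 193.63171345] top [355.02341931 167.55219424]
top [([191, 75, 4, 38, 60], [193.0, 91.0]), ([412, 187, 8, 7, 25], [415.0, 190.0]), ([419, 197, 7, 6, 26], [422.0, 199.0]), ([426, 200, 8, 8, 30], [429.0, 204.0]), ([415, 215, 15, 10, 54], [422.0, 220.0]), ([509, 262, 47, 20, 113], [534.0, 272.0])]
wrist []
```

```bash
python3 -m jog '1 55 -50 10 0;1 55 -52 10 0;1 55 -52 0 0;1 20 0 0 0;1 0 0 0 0'|grep -E 'time|tcp'; python3 - <<'E'
from h import *
st=r.sense();w=r.capture('wrist');T=np.array(w['T_tool_cam']);f=200/np.tan(np.radians(w['fovy'])/2)
Rt=np.array(st['ee_rot']);t=np.array(st['tcp_pos'])
def wp(p):
    q=(np.linalg.inv(T)@np.r_[Rt.T@(p-t),1])[:3];th=np.arctan2(np.hypot(q[0],q[1]),q[2]);return np.array([w['cx'],w['cy']])+f*th/np.hypot(q[0],q[1])*q[:2]
x,y=wp(np.array([.59,-.22,.03])).astype(int);print(x,y)
h=cv2.cvtColor(w['pixels'],cv2.COLOR_RGB2HSV);o=cv2.inRange(h,(3,180,50),(15,255,255))
for v in range(max(0,y-50),min(400,y+50),3):print(''.join('O' if q else '.' for q in o[v,max(0,x-60):x+60:2]))
E
```

```text
time_s: 54.72
tcp_pos: [0.6154, -0.1651, 0.2964]
286 143
............................................................
............................................................
............................................................
............................................................
............................................................
............................................................
.............................OOO............................
............................O..OO...........................
.....................OOOOO..O..O............................
.....................OO.OO...OO.............................
......................OOOO..................................
............................................................
............................................................
............................................................
...........................................OOO..............
...............OOOOO......................OOOOO.............
...............OOOOO.......................OOOO.............
......
[... 330 characters left out ...]
.............................
.........................OO.................................
........................OOOO................................
.......................OOOOO................................
........................OOO.................................
............................................................
............................................................
............................................................
............................................................
............................................................
............................................................
............................................................
```

All six balls are in the jar, the cup stands upright on the mat and the clip is on the board. Handing in.

```bash
python3 -c "
from h import *
print(r.finish_job())"
```

```text
the job is handed in; nothing more can be done
None
```

I handed the job in at about 55 s of the 66 s limit: all six balls are in the mill jar (counted from above), the empty cup stands upright on the mat, the clip sits on the middle of the board's top edge, and the mug and glaze jar were never touched; no verdict was returned.

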